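# Shelve and register the reagent jars

## Task

Set every reagent jar that stands on the bench upright in the bay of its lid's colour, centred on the coloured patch of the raised rack. When all are in place, take the reader wand from its stand, sign on by pressing its tip on the stand's brass pad for a second, press it likewise on the brass button of each jar in the order red, yellow, green, blue (passing over colours that are not there), sign off on the brass pad again, and hang the wand back in the middle of its fork. Put back any jar that gets knocked out of its bay, finish with all jars in their bays, and leave the amber bottle, the dropper bottle and the beaker alone.

Things in the scene. Friction and masses are not known exactly. Their poses are not given: they have to be found in the camera images.
- rack: White raised rack fixed to the bench, 360 mm long along its y, 78 mm deep along its x. Its ledge is 80 mm above the bench and has low lips along both long edges, each 4 mm thick and 13 mm high, with 70 mm between them; a jar held by its upper half keeps the fingers clear of the lips. Origin on the bench under its middle; axes: x across the ledge (away from the robot), y along it, z up. It holds four bays 85 mm apart along y.
- stand: Grey reader stand fixed to the bench, base 200 x 85 x 12 mm. Origin on the bench under the fork; x points from the fork's open end towards its post and on to the blue box with the brass pad. The two fork prongs run along x at y = +-17 mm, leaving an 18 mm slot, their top 80 mm above the bench. The post stands 25 to 39 mm along x and is no higher than the prongs; the slot runs from 25 mm before the origin to the post.
- fork (a point): Middle of the fork slot, level with the top of the prongs (80 mm above the bench); here the middle of the wand collar's underside rests when the wand is hung up. The wand can be lifted straight up and lowered straight down here. Axes as the stand.
- pad (a point): Top centre of the brass sign-on pad, a disc 26 mm across facing up, 40 mm above the bench, on the stand's blue box 110 mm from the fork along the stand's x.
- wand: Reader wand, 110 g, hanging upright in the fork. Origin on its axis at the underside of the collar; z runs up along the wand to the handle's end, x and y are square to the handle's faces. It has an orange collar 30 mm across and 8 mm high, above it a black square handle 20 x 20 mm from 8 to 78 mm above the origin, and below it a steel shank 9 mm across, 40 mm long, ending in a spring tip.
- wand_handle (a point): Centre of the wand's square handle, where it is grasped: 43 mm above the collar's underside. Axes as the wand.
- wand_collar (a point): Centre of the underside of the wand's collar.
- wand_point (a point): Lowest point of the wand's brass tip ball (6 mm across), 55 mm below the collar's underside and 98 mm below the handle's centre when not pressed. The tip is sprung: it gives way from 1.4 N and retracts up to 8 mm into the shank (4.2 N); pressing in 3 to 5 mm is a firm touch.
- jar_red_centre (a point): Middle of the jar with the red lid: white round jar 54 mm across, 64 mm high and 66 mm with the button, about 160 g, its weight low down; this point is on its axis 33 mm above its underside. z points up out of the lid. None when absent.
- button_red (a point): Top centre of the brass button on the red lid: a disc 20 mm across, 66 mm above the jar's underside. None when absent.
- bay_red: Bay of the red jar: red patch 68 x 60 mm on the rack's ledge, with red strips on the rack's edges. Origin at the patch's centre on the ledge (80 mm above the bench); axes as the rack.
- jar_yellow_centre (a point): Middle of the jar with the yellow lid: white round jar 54 mm across, 64 mm high and 66 mm with the button, about 160 g, its weight low down; this point is on its axis 33 mm above its underside. z points up out of the lid. None when absent.
- button_yellow (a point): Top centre of the brass button on the yellow lid: a disc 20 mm across, 66 mm above the jar's underside. None when absent.
- bay_yellow: Bay of the yellow jar: yellow patch 68 x 60 mm on the rack's ledge, with yellow strips on the rack's edges. Origin at the patch's centre on the ledge (80 mm above the bench); axes as the rack.
- jar_green_centre (a point): Middle of the jar with the green lid: white round jar 54 mm across, 64 mm high and 66 mm with the button, about 160 g, its weight low down; this point is on its axis 33 mm above its underside. z points up out of the lid. None when absent.
- button_green (a point): Top centre of the brass button on the green lid: a disc 20 mm across, 66 mm above the jar's underside. None when absent.
- bay_green: Bay of the green jar: green patch 68 x 60 mm on the rack's ledge, with green strips on the rack's edges. Origin at the patch's centre on the ledge (80 mm above the bench); axes as the rack.
- jar_blue_centre (a point): Middle of the jar with the blue lid: white round jar 54 mm across, 64 mm high and 66 mm with the button, about 160 g, its weight low down; this point is on its axis 33 mm above its underside. z points up out of the lid. None when absent.
- button_blue (a point): Top centre of the brass button on the blue lid: a disc 20 mm across, 66 mm above the jar's underside. None when absent.
- bay_blue: Bay of the blue jar: blue patch 68 x 60 mm on the rack's ledge, with blue strips on the rack's edges. Origin at the patch's centre on the ledge (80 mm above the bench); axes as the rack.
- amber_bottle: Bystander: amber bottle with black cap, 66 mm across, 140 mm high, 400 g. Origin at its underside.
- dropper: Bystander: clear dropper bottle with red bulb, 40 mm across, 90 mm high, 90 g. Origin at its underside.
- beaker: Bystander: glass beaker, 70 mm across, 90 mm high, 150 g. Origin at its underside.
There are look-alikes about, which are no part of the job. Leave any turquoise look-alike of the part that bears jar_blue_centre alone.

How it is judged:
By the outcome, as a careful person would: the job done as asked, in the order asked, and still so for the second after the job is handed in, with the robot touching nothing.
Of jar_red, jar_yellow, jar_green, jar_blue only 2 to 4 are there at a start; the rules pass over those that are not, and their reading is None.
At some moment in a run one of jar_red, jar_yellow, jar_green, jar_blue may be knocked a few centimetres aside while the robot is not near it.
It also fails if it takes over 210 s, if anything falls off the work surface, if the arm or the gripper's body presses on something with over 40 N, if the wrist force passes 120 N, or if a joint passes its speed limit or range.

## Robot

A 6-joint arm with a two-finger parallel gripper is mounted at the origin on the work surface. World frame = base frame: x ahead of the robot, y to its left, z up, the work surface at z = 0. Lengths are in m, angles in degrees, forces in N, time in s.
With the tool pointing down it reaches from about 0.325 to 0.775 m from the base axis. Payload 9.3 kg.
Tool frame: the origin (TCP) lies at the very end of the fingers, on their centre line; the grasp point (between the pads) lies 19 mm behind it; z points along the fingers, y is the line along which they close (so a half turn about z gives the same grasp; the last joint's range is limited). The gripper opens to 85 mm and grips with 20 to 120 N. Pads are 22 mm wide; open, the fingers measure 114 mm over their backs; the gripper's body (76 mm by 85 mm) begins 54 mm behind the grasp point. The pads swing forward as they close: fully open they stand 13 mm farther back than shut.
Start: joints at [57.892, 14.817, 1.232, 76.415, 0, 81.257], TCP at [0.218, 0.505, 0.231] pointing down, gripper open.
Joint ranges: [-174.27, 174.27], [-52.1, 104.24], [-59.71, 78.15], [-110.17, 111.67], [-87.03, 83.33], [-180, 180]. Speed limits (degrees/s): [127.2, 127.2, 159.86, 180, 180, 180].

## Interface

Orientations are given as a 3x3 rotation matrix whose columns are the frame's x, y, z axes.
In Python, from bench import manip, optics gives the robot as it stands.
- The arm moves only by the tool apply_moves, never from a script. Its argument "commands" is a list of rows, each a list of 7 numbers: the shift along the tool's x, y, z normalised to -1 to 1, where 1 is 0.02 m, then the turn, a rotation vector about the tool's x, y, z normalised to -1 to 1, where 1 is 90 degrees, then the closure, from 0 (fully open) to 1 (shut). A call has 1 to 8 rows; each row shifts and turns the commanded pose from where the row before left it, along the tool's axes as they then stand; what a row does not reach is not made up. A row lasts 1/10 s, in which the tool goes at most 50 mm and 8.59 degrees, less where a joint would pass 70% of its speed; a pose out of reach is approached as far as the arm can. A call with a number of a shift or a turn outside -1 to 1 is refused whole. A call with a gripper value outside its range is refused whole. The fingers move at their own pace and stop on an object; "force" is the grip in N (left out, the last holds). Time passes only in rows, so rows that do not move let the fingers close. It gives the time, the measured TCP pose, the force, the opening and the grip force at its end, in the units of the state.
- manip.get_state(): the state, without advancing time (a new reading comes with each control period).
- optics.grab_frame(name): name is "scene" or "top"; returns a dict with "img" (420x560x3 uint8, red, green, blue), "range_z" (420x560 float32, m along the optical axis (not along the pixel's ray), 0 where there is no reading), "intrinsics" (3x3 intrinsics, pixels), "extrinsics" (4x4, takes a point from world to camera coordinates). Camera axes: x right, y down, z forward; pixel columns grow to the right and rows downward; lengths in m; the calibration is good to about 2 mm. A picture is of the moment at which its call begins.
- manip.hand_in(): hands the job in; it is judged then, once.
The state is a dict: "t": time; "joints": joint angles; "dq": joint speeds; "joint_torque": joint torques, N m; "ee_pos": TCP position; "tool_rot": TCP orientation; "contact_force": force on the tool from outside, world axes, zero at the start; "wrist_torque": the same for the moment, N m; "width": finger opening in m; "gripper_force": force on a finger pad.
Only numpy, scipy, OpenCV 4.12 (cv2) and the standard library are available. Lean on these libraries where they do the work, as an engineer would, in place of code of your own. Each camera call takes 0.05 s, during which the arm holds its last target. There are 200 camera calls.

## Working session

There is one attempt and no reset: what is moved stays moved. The work goes in short steps, Python scripts to look and compute and a tool call to move; the robot and the scene stay as the last step left them, time stands still between calls to the robot, and variables do not carry over. Pictures are saved under pics/ and viewed, at most 14 in all, crops included, and the job is handed in when it is done.

Besides the shell and the picture viewer there is one more tool, called after ">>>" as name(argument=value, ...), one argument or row to a line, values as JSON. apply_moves: Moves the arm, as the interface text tells. Scaled input: -1 to 1 covers 0.02 m each way for a shift and 90 degrees each way for a turn. Its arguments: {"type":"object","properties":{"commands":{"type":"array"},"force":{"type":"number"}},"required":["commands"]}

```bash
mkdir -p pics; ls; cat > h.py <<'E'
import numpy as np, cv2
from bench import manip, optics
def grab(n):
    f=optics.grab_frame(n); f['K']=np.array(f['intrinsics']);f['E']=np.array(f['extrinsics']);f['img']=np.array(f['img']);f['range_z']=np.array(f['range_z']);return f
def world(f):
    z=f['range_z'];v,u=np.mgrid[:z.shape[0],:z.shape[1]]
    K=f['K'];P=np.stack([(u-K[0,2])/K[0,0]*z,(v-K[1,2])/K[1,1]*z,z],-1)
    R=f['E'][:3,:3];t=f['E'][:3,3];W=(P-t)@R
    W[z<=0]=np.nan
    return W
def save(f,n): cv2.imwrite('pics/'+n,f['img'][:,:,::-1])
E
python3 - <<'E'
from h import *
for n in('scene','top'):
    f=grab(n);save(f,n+'0.png');np.savez(n+'0.npz',**{k:f[k] for k in('img','range_z','K','E')})
    print(n,-f['E'][:3,:3].T@f['E'][:3,3])
s=manip.get_state();print(s)
E
```

```text
pics
scene [ 1.31906315 -0.02787447  0.6658811 ]
top [0.31299168 0.05101912 1.20310333]
{'t': 0.1, 'joints': array([5.78918324e+01, 1.48472718e+01, 1.19331768e+00, 7.64140035e+01,
       1.42105994e-03, 8.12573106e+01]), 'dq': array([-0.02245031, -0.12249919,  0.14812366,  0.01401324, -0.05432249,
       -0.01982323]), 'joint_torque': array([ 6.20464663e-03, -5.56692016e+01,  3.45071912e+01,  1.15965272e-02,
       -1.42781232e-04, -1.21817513e-05]), 'ee_pos': array([0.21798683, 0.50468949, 0.2307237 ]), 'tool_rot': array([[-9.17993675e-01,  3.96594488e-01, -6.51435162e-04],
       [ 3.96594970e-01,  9.17993163e-01, -9.91485061e-04],
       [ 2.04795515e-04, -1.16853292e-03, -9.99999296e-01]]), 'contact_force': array([ 0.17857697, -0.630876  ,  0.47461003]), 'wrist_torque': array([-0.00498104,  0.03663482, -0.00162639]), 'gripper_force': 0.0, 'width': 0.0853008590114411}
```

View pics/scene0.png

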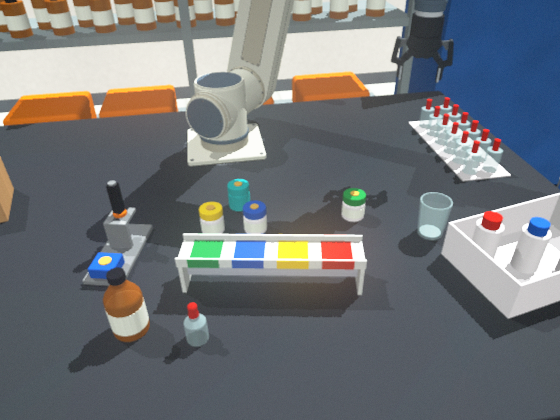

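View pics/top0.png

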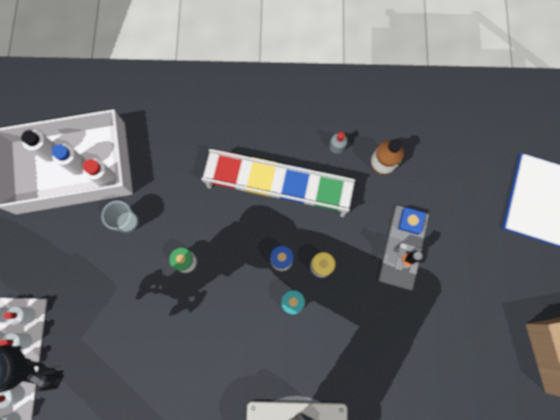

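The scene holds yellow (322,264), blue (282,257) and green (182,258) jars in the top view, with no red jar on the bench. The turquoise decoy is at (292,302), the rack runs (205..352,150..210) in the order red, yellow, blue, green, and the stand is at (405,250). Measuring next.

```bash
cat > meas.py <<'E'
from h import *
def blob(W,hsv,hr,box,zr,smin=110,vmin=50):
    h,s,v=cv2.split(hsv)
    m=(h>=hr[0])&(h<=hr[1])&(s>=smin)&(v>=vmin)&(W[...,2]>zr[0])&(W[...,2]<zr[1])
    m[:box[1]]=0;m[box[3]:]=0;m[:,:box[0]]=0;m[:,box[2]:]=0
    return m
def circ(p):
    A=np.c_[2*p,np.ones(len(p))];c=np.linalg.lstsq(A,(p**2).sum(1),rcond=None)[0];return c[:2],np.sqrt(c[2]+c[:2]@c[:2])
E
python3 - <<'E'
from meas import *
for n in('top','scene'):
    f=dict(np.load(n+'0.npz'));W=world(f);hsv=cv2.cvtColor(f['img'],cv2.COLOR_RGB2HSV)
    B={'top':(200,140,360,218),'scene':(170,230,370,275)}[n]
    print(n)
    for c,hr in dict(red=(0,6),yellow=(20,34),blue=(100,125),green=(45,75)).items():
        m=blob(W,hsv,hr,B,(.07,.09),80)
        p=W[m]; q=W[m][:,:2].astype(np.float32)
        r=cv2.minAreaRect(q*1000); print('bay',c,len(p),np.nanmedian(p,0).round(4),np.round(r[0],1),np.round(r[1],1),round(r[2],1))
    J={'top':dict(yellow=(305,245,345,285),blue=(265,240,300,278),green=(160,240,205,280),turq=(275,285,312,318)),
       'scene':dict(yellow=(190,195,230,245),blue=(238,195,272,235),green=(335,180,375,228),turq=(222,175,255,212))}[n]
    for c,b in J.items():
        m=np.zeros(W.shape[:2],bool);m[b[1]:b[3],b[0]:b[2]]=1
        q=W[m&(W[...,2]>.058)&(W[...,2]<.075)]
        r=cv2.minEnclosingCircle(q[:,:2].astype(np.float32)*1000)
        print('jar',c,len(q),'zmed',np.median(q[:,2]).round(4),'mean',q.mean(0).round(4),np.round(r[0],1),round(r[1],1))
    if n=='top':
        m=np.zeros(W.shape[:2],bool);m[200:295,375:435]=1
        for z0,z1 in((.005,.02),(.03,.045),(.074,.083),(.083,.1),(.14,.17)):
            q=W[m&(W[...,2]>z0)&(W[...,2]<z1)]
            if len(q)>5:
                r=cv2.minAreaRect(q[:,:2].astype(np.float32)*1000);print('stand',z0,len(q),q.mean(0).round(4),np.round(r[0],1),np.round(r[1],1),round(r[2],1))
        m=np.zeros(W.shape[:2],bool);m[130:215,195:360]=1
        q=W[m&(W[...,2]>.07)&(W[...,2]<.1)];r=cv2.minAreaRect(q[:,:2].astype(np.float32)*1000);print('rack',np.round(r[0],1),np.round(r[1],1),round(r[2],2))
    else:
        m=np.zeros(W.shape[:2],bool);m[170:285,80:150]=1
        for z0,z1 in((.03,.045),(.072,.082),(.0805,.09),(.1,.15),(.15,.17)):
            q=W[m&(W[...,2]>z0)&(W[...,2]<z1)]
            if len(q)>5:print('stand',z0,len(q),q.mean(0).round(4),q.min(0).round(3),q.max(0).round(3))
E
```

```text
top
bay red 596 [0.6579 0.1819 0.0809] [654.4 182.5] [56.8 74.8] 78.3
bay yellow 603 [0.6415 0.0979 0.0809] [638.1  98.7] [56.3 75.4] 78.9
bay blue 601 [0.6254 0.0145 0.0809] [621.2  15.6] [55.9 74.3] 78.9
bay green 551 [ 0.6091 -0.0684  0.0807] [604.1 -67.8] [53.6 73.7] 80.0
jar yellow 389 zmed 0.0644 mean [ 0.4359 -0.0544  0.0642] [435.9 -54.8] 26.5
jar blue 397 zmed 0.0641 mean [0.4501 0.0447 0.0642] [450.1  44.8] 26.9
jar green 398 zmed 0.0638 mean [0.4401 0.2843 0.0639] [439.9 284.8] 27.0
jar turq 419 zmed 0.0641 mean [0.3455 0.0163 0.0643] [345.6  16.2] 26.8
stand 0.005 1626 [ 0.4738 -0.2507  0.0117] [ 489.4 -266. ] [147.9 236.4] 87.2
stand 0.03 502 [ 0.549  -0.2767  0.0377] [ 524.  -270.8] [ 55.4 113.2] 75.1
stand 0.074 306 [ 0.4546 -0.2486  0.0793] [ 452.4 -252.7] [50.6 64.3] 76.1
stand 0.083 74 [ 0.4475 -0.2445  0.0876] [ 450.6 -250.2] [48.5 60.1] 74.1
stand 0.14 108 [ 0.447  -0.2491  0.1577] [ 447.5 -251.8] [21.5 20.5] 65.4
rack [689.5  46.8] [360.4 197.6] 79.03
scene
bay red 756 [0.6625 0.1794 0.0811] [662.2 180.5] [59.3 76.2] 78.9
bay yellow 736 [0.6465 0.0969 0.081 ] [64
[... 194 characters left out ...]
ean [ 0.4408 -0.0554  0.0637] [437.1 -56.7] 28.4
jar blue 291 zmed 0.064 mean [0.4546 0.0437 0.0638] [450.8  43. ] 28.8
jar green 263 zmed 0.0642 mean [0.4446 0.2824 0.0639] [441.6 283.7] 28.0
jar turq 350 zmed 0.0642 mean [0.3853 0.0206 0.064 ] [394.6  24.5] 77.8
stand 0.03 636 [ 0.5408 -0.2748  0.0376] [ 0.474 -0.312  0.03 ] [ 0.583 -0.234  0.045]
stand 0.072 318 [ 0.4644 -0.2513  0.0787] [ 0.422 -0.284  0.072] [ 0.49  -0.222  0.082]
stand 0.0805 126 [ 0.46   -0.249   0.0838] [ 0.43  -0.282  0.081] [ 0.488 -0.223  0.09 ]
stand 0.1 592 [ 0.6021 -0.2301  0.1302] [ 0.441 -0.265  0.1  ] [ 0.727 -0.195  0.15 ]
stand 0.15 96 [ 0.4522 -0.251   0.1577] [ 0.439 -0.265  0.15 ] [ 0.461 -0.24   0.163]
```

```bash
python3 - <<'E'
import cv2,numpy as np
a=cv2.imread('pics/scene0.png')[170:290,80:160];b=cv2.imread('pics/top0.png')[195:295,370:440]
a=cv2.resize(a,(400,600),interpolation=cv2.INTER_CUBIC);b=cv2.resize(b,(400,571),interpolation=cv2.INTER_CUBIC)
o=np.zeros((600,800,3),np.uint8);o[:,:400]=a;o[:571,400:]=b;cv2.imwrite('pics/stand.png',o)
E
```

```text
(no output)
```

View pics/stand.png

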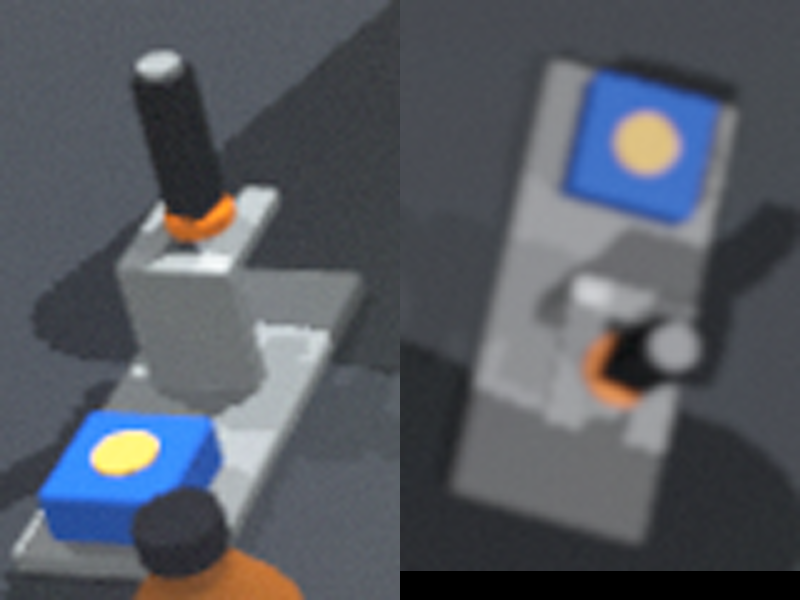

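The crops show the wand hanging in the fork slot with its post and the blue box behind it. The brass pad is at about (414,220) in the top frame. Refining the rack and stand fits.

```bash
cat > rack.py <<'E'
from meas import *
def prof(q,d,w=.002):
    x=q@d;h,e=np.histogram(x,np.arange(x.min(),x.max()+w,w));return x,h,e
E
python3 - <<'E'
from rack import *
for n in('top','scene'):
    f=dict(np.load(n+'0.npz'));W=world(f);hsv=cv2.cvtColor(f['img'],cv2.COLOR_RGB2HSV)
    B={'top':(200,140,360,218),'scene':(165,225,375,275)}[n]
    m=np.zeros(W.shape[:2],bool);m[B[1]:B[3],B[0]:B[2]]=1
    q=W[m&(W[...,2]>.0895)&(W[...,2]<.097)][:,:2]
    yaw=np.radians(-11);best=None
    for a in np.radians(np.arange(-13,-9,.1)):
        x=q@[np.cos(a),np.sin(a)];h=np.histogram(x,np.arange(.5,.8,.001))[0];s=(h.astype(float)**2).sum()
        if best is None or s>best[0]:best=(s,a)
    a=best[1];xx=q@[np.cos(a),np.sin(a)];yy=q@[-np.sin(a),np.cos(a)]
    mid=(xx.min()+xx.max())/2
    lo=np.median(xx[xx<mid]);hi=np.median(xx[xx>mid]);print(n,'yaw',np.degrees(a),'lips',lo,hi,'mid',(lo+hi)/2,'gap',hi-lo,'n',(xx<mid).sum(),(xx>mid).sum(),'y ext',np.percentile(yy,[.5,99.5]),)
    # bays along y on ledge
    for c,hr in dict(red=(0,6),yellow=(20,34),blue=(100,125),green=(45,75)).items():
        p=W[blob(W,hsv,hr,B,(.076,.085),80)][:,:2];y=p@[-np.sin(a),np.cos(a)];x=p@[np.cos(a),np.sin(a)]
        print(c,'y',np.percentile(y,[2,98]).mean().round(4),'w',np.ptp(np.percentile(y,[2,98])).round(4),'x',np.percentile(x,[2,98]).round(4))
    B={'top':(375,200,435,295),'scene':(80,245,130,285)}[n]
    bl=W[blob(W,hsv,(100,125),B,(.033,.045),120)];r=cv2.minAreaRect(bl[:,:2].astype(np.float32)*1000);print('box',len(bl),r)
    p=W[blob(W,hsv,(10,34),B,(.034,.046),60)]
    r=cv2.minEnclosingCircle(p[:,:2].astype(np.float32)*1000);print('pad',len(p),p.mean(0).round(4),r)
    B={'top':(375,225,435,295),'scene':(90,170,150,225)}[n]
    p=W[blob(W,hsv,(3,18),B,(.075,.095),140)];print('collar',len(p),p.mean(0).round(4),p.min(0).round(3),p.max(0).round(3))
    m=np.zeros(W.shape[:2],bool);m[B[1]:B[3],B[0]:B[2]]=1
    p=W[m&(W[...,2]>.153)&(W[...,2]<.165)];print('wandtop',len(p),p.mean(0).round(4),np.median(p,0).round(4),cv2.minAreaRect(p[:,:2].astype(np.float32)*1000))
E
```

```text
top yaw -11.100000000000009 lips 0.5725994647408879 0.6472557843530515 mid 0.6099276245469697 gap 0.07465631961216368 n 320 317 y ext [0.00049486 0.35553749]
red y 0.3047 w 0.0538 x [0.5706 0.6427]
yellow y 0.2197 w 0.0535 x [0.5705 0.6426]
blue y 0.135 w 0.0532 x [0.5704 0.6423]
green y 0.0498 w 0.0513 x [0.571  0.6411]
box 346 ((551.8304443359375, -278.4249267578125), (54.9249382019043, 55.43893814086914), 75.12773895263672)
pad 68 [ 0.5517 -0.2797  0.0398] ((551.3311767578125, -279.6747741699219), 12.001798629760742)
collar 23 [ 0.4446 -0.2449  0.0896] [ 0.436 -0.254  0.083] [ 0.459 -0.24   0.094]
wandtop 88 [ 0.4475 -0.2498  0.1599] [ 0.4466 -0.2494  0.1604] ((448.0439758300781, -251.1422119140625), (20.09988784790039, 20.188779830932617), 68.3785629272461)
scene yaw -11.100000000000009 lips 0.5742619605245265 0.648893831985985 mid 0.6115778962552558 gap 0.07463187146145855 n 498 616 y ext [-2.55367133e-04  3.55238823e-01]
red y 0.3041 w 0.0566 x [0.5785 0.6517]
yellow y 0.2194 w 0.0564 x [0.5789 0.6514]
blue y 0.1343 w 0.056 x [0.5798 0.6513]
green y 0.0493 w 0.0558 x [0.5799 0.6514]
box 371 ((553.2227783203125, -278.97467041015625), (54.09060287475586, 55.434730529785156), 74.81925201416016)
pad 78 [ 0.5539 -0.2803  0.04  ] ((553.6860961914062, -280.1771545410156), 12.52914810180664)
collar 68 [ 0.4572 -0.2503  0.086 ] [ 0.443 -0.268  0.077] [ 0.464 -0.238  0.092]
wandtop 82 [ 0.4518 -0.2513  0.1587] [ 0.4521 -0.251   0.1587] ((449.28167724609375, -252.19781494140625), (21.372692108154297, 21.163822174072266), 59.753238677978516)
```

>>> apply_moves(
  commands=[
    [0,0,0,0,0,0.095,0],
    [0,0,0,0,0,0.095,0],
    [0,0,0,0,0,0.095,0],
    [0,0,0,0,0,0.095,0],
    [0,0,0,0,0,0.095,0],
    [0,0,0,0,0,0.095,0],
    [0,0,0,0,0,0.095,0],
    [0,0,0,0,0,0.095,0],
  ],
)

```text
t: 0.9
ee_pos: [0.218, 0.5048, 0.2309]
tool_rot: [[0.037, 0.999, -0.0], [0.999, -0.037, -0.001], [-0.001, -0.0, -1.0]]
contact_force: [-0.5, -0.2, -0.7]
width: 0.0858
gripper_force: 0.0
```

```bash
cat > d.py <<'E'
from h import *
import sys
a=np.radians(-11.1);RX=np.array([np.cos(a),np.sin(a)]);RY=np.array([-np.sin(a),np.cos(a)])
def rk(x,y):return x*RX+y*RY
P=dict(yellow=np.array([.4365,-.0555]),blue=np.array([.4505,.0440]),green=np.array([.4405,.2843]),
 byellow=rk(.6108,.2196),bblue=rk(.6108,.1347),bgreen=rk(.6108,.0496),bred=rk(.6108,.3044),pad=np.array([.5525,-.2798]),fork=np.array([.4472,-.2515]))
def delta(pos,R,tgt): return R.T@(np.array(tgt)-pos)
def dirs():
    s=manip.get_state();R=np.array(s['tool_rot']);return s,np.array(s['ee_pos']),R
if __name__=='__main__':
    # args: name z ; chain of targets, deltas along nominal tool axes x=RY,y=RX,z=down
    s,p,R=dirs();print('t',s['t'],'p',p.round(4),'yaw y',np.degrees(np.arctan2(R[1,1],R[0,1])).round(2),'tilt',R[:2,2].round(4))
    for n in sys.argv[1:]:
        k=n.split(':');q=np.r_[P[k[0]],float(k[1])];dd=q-p
        print(n,q.round(4),'units',np.round([dd[:2]@RY/.02,dd[:2]@RX/.02,-dd[2]/.02],2));p=q
E
python3 d.py green:.2 green:.028 green:.18 bgreen:.18 bgreen:.109 bgreen:.19 blue:.19 blue:.028 blue:.18 bblue:.18 bblue:.109 bblue:.19 yellow:.19
```

```text
t 0.9 p [0.218  0.5048 0.2309] yaw y -2.12 tilt [-0.0004 -0.0007]
green:.2 [0.4405 0.2843 0.2   ] units [-8.67 13.04  1.55]
green:.028 [0.4405 0.2843 0.028 ] units [0.  0.  8.6]
green:.18 [0.4405 0.2843 0.18  ] units [ 0.   0.  -7.6]
bgreen:.18 [ 0.6089 -0.0689  0.18  ] units [-15.71  11.66  -0.  ]
bgreen:.109 [ 0.6089 -0.0689  0.109 ] units [0.   0.   3.55]
bgreen:.19 [ 0.6089 -0.0689  0.19  ] units [ 0.    0.   -4.05]
blue:.19 [0.4505 0.044  0.19  ] units [ 4.02 -8.86 -0.  ]
blue:.028 [0.4505 0.044  0.028 ] units [0.  0.  8.1]
blue:.18 [0.4505 0.044  0.18  ] units [ 0.   0.  -7.6]
bblue:.18 [0.6253 0.0146 0.18  ] units [ 0.24  8.86 -0.  ]
bblue:.109 [0.6253 0.0146 0.109 ] units [0.   0.   3.55]
bblue:.19 [0.6253 0.0146 0.19  ] units [ 0.    0.   -4.05]
yellow:.19 [ 0.4365 -0.0555  0.19  ] units [-5.26 -8.59 -0.  ]
```

>>> apply_moves(
  commands=[
    [0,0,0,0,0,0.05,0],
    [0,0,0,0,0,0.05,0],
  ],
)

```text
t: 1.1
ee_pos: [0.218, 0.5047, 0.2309]
tool_rot: [[0.19, 0.982, -0.0], [0.982, -0.19, -0.001], [-0.001, -0.0, -1.0]]
contact_force: [-0.3, 0.0, -0.9]
width: 0.0852
gripper_force: 0.0
```

>>> apply_moves(
  commands=[
    [-0.62,0.93,0.11,0,0,0,0],
    [-0.62,0.93,0.11,0,0,0,0],
    [-0.62,0.93,0.11,0,0,0,0],
    [-0.62,0.93,0.11,0,0,0,0],
    [-0.62,0.93,0.11,0,0,0,0],
    [-0.62,0.93,0.11,0,0,0,0],
    [-0.62,0.93,0.11,0,0,0,0],
  ],
)

```text
t: 1.8
ee_pos: [0.3303, 0.3945, 0.2155]
tool_rot: [[0.187, 0.982, -0.001], [0.982, -0.187, -0.0], [-0.001, -0.0, -1.0]]
contact_force: [0.4, 0.3, -0.2]
width: 0.0854
gripper_force: 0.0
```

>>> apply_moves(
  commands=[
    [-0.62,0.93,0.11,0,0,0,0],
    [-0.62,0.93,0.11,0,0,0,0],
    [-0.62,0.93,0.11,0,0,0,0],
    [-0.62,0.93,0.11,0,0,0,0],
    [-0.62,0.93,0.11,0,0,0,0],
    [-0.62,0.93,0.11,0,0,0,0],
    [-0.62,0.93,0.11,0,0,0,0],
    [0,0,0,0,0,0,0],
  ],
)

```text
t: 2.6
ee_pos: [0.4428, 0.2842, 0.1997]
tool_rot: [[0.189, 0.982, -0.001], [0.982, -0.189, -0.001], [-0.001, -0.001, -1.0]]
contact_force: [-0.2, -0.1, -0.4]
width: 0.0857
gripper_force: 0.0
```

```bash
python3 d.py green:.028
```

```text
t 2.6 p [0.4428 0.2842 0.1997] yaw y -10.9 tilt [-0.0008 -0.0009]
green:.028 [0.4405 0.2843 0.028 ] units [-0.02 -0.11  8.58]
```

>>> apply_moves(
  commands=[
    [0,-0.11,1,0,0,0,0],
    [0,0,1,0,0,0,0],
    [0,0,1,0,0,0,0],
    [0,0,1,0,0,0,0],
    [0,0,1,0,0,0,0],
    [0,0,1,0,0,0,0],
    [0,0,1,0,0,0,0],
    [0,0,1,0,0,0,0],
  ],
)

```text
t: 3.4
ee_pos: [0.4387, 0.2865, 0.0396]
tool_rot: [[0.186, 0.982, -0.0], [0.982, -0.186, 0.0], [-0.0, -0.0, -1.0]]
contact_force: [0.1, 0.2, -0.1]
width: 0.0853
gripper_force: 0.0
```

>>> apply_moves(
  commands=[
    [0,0,0.58,0,0,0,0],
    [0,0,0,0,0,0,0.6],
    [0,0,0,0,0,0,0.6],
    [0,0,0,0,0,0,0.6],
    [0,0,0,0,0,0,0.6],
    [0,0,0,0,0,0,0.6],
    [0,0,0,0,0,0,0.6],
    [0,0,0,0,0,0,0.6],
  ],
  force=35,
)

```text
t: 4.2
ee_pos: [0.4398, 0.2865, 0.0298]
tool_rot: [[0.187, 0.982, 0.001], [0.982, -0.187, 0.001], [0.001, 0.001, -1.0]]
contact_force: [-0.4, 0.4, 7.0]
width: 0.0532
gripper_force: 37.4
```

```bash
python3 d.py green:.18 bgreen:.18 bgreen:.109
```

```text
t 4.2 p [0.4398 0.2865 0.0298] yaw y -10.76 tilt [0.0015 0.001 ]
green:.18 [0.4405 0.2843 0.18  ] units [-0.1   0.05 -7.51]
bgreen:.18 [ 0.6089 -0.0689  0.18  ] units [-15.71  11.66  -0.  ]
bgreen:.109 [ 0.6089 -0.0689  0.109 ] units [0.   0.   3.55]
```

>>> apply_moves(
  commands=[
    [0,0,-0.5,0,0,0,0.6],
    [0,0,-1,0,0,0,0.6],
    [0,0,-1,0,0,0,0.6],
    [0,0,-1,0,0,0,0.6],
    [0,0,-1,0,0,0,0.6],
    [0,0,-1,0,0,0,0.6],
    [0,0,-1,0,0,0,0.6],
    [0,0,-1,0,0,0,0.6],
  ],
)

```text
t: 5.0
ee_pos: [0.4391, 0.2859, 0.1804]
tool_rot: [[0.187, 0.982, 0.0], [0.982, -0.187, -0.0], [0.0, 0.0, -1.0]]
contact_force: [0.7, 0.7, -1.4]
width: 0.0533
gripper_force: 37.1
```

>>> apply_moves(
  commands=[
    [-0.5,0.3,0,0,0,0,0.6],
    [-0.95,0.71,0,0,0,0,0.6],
    [-0.95,0.71,0,0,0,0,0.6],
    [-0.95,0.71,0,0,0,0,0.6],
    [-0.95,0.71,0,0,0,0,0.6],
    [-0.95,0.71,0,0,0,0,0.6],
    [-0.95,0.71,0,0,0,0,0.6],
    [-0.95,0.71,0,0,0,0,0.6],
  ],
)

```text
t: 5.8
ee_pos: [0.5161, 0.1242, 0.1781]
tool_rot: [[0.187, 0.982, -0.001], [0.982, -0.187, -0.0], [-0.001, -0.001, -1.0]]
contact_force: [0.4, -0.3, -0.7]
width: 0.0534
gripper_force: 37.1
```

>>> apply_moves(
  commands=[
    [-0.95,0.71,0,0,0,0,0.6],
    [-0.95,0.71,0,0,0,0,0.6],
    [-0.95,0.71,0,0,0,0,0.6],
    [-0.95,0.71,0,0,0,0,0.6],
    [-0.95,0.71,0,0,0,0,0.6],
    [-0.95,0.71,0,0,0,0,0.6],
    [-0.95,0.71,0,0,0,0,0.6],
    [-0.95,0.71,0,0,0,0,0.6],
  ],
)

```text
t: 6.6
ee_pos: [0.5991, -0.0463, 0.178]
tool_rot: [[0.187, 0.982, -0.001], [0.982, -0.187, 0.0], [-0.0, -0.001, -1.0]]
contact_force: [-0.4, -0.6, -2.0]
width: 0.0531
gripper_force: 37.1
```

>>> apply_moves(
  commands=[
    [-0.4,0.3,0,0,0,0,0.6],
    [0,0,0,0,0,0,0.6],
  ],
)

```text
t: 6.8
ee_pos: [0.6037, -0.0549, 0.178]
tool_rot: [[0.189, 0.982, -0.001], [0.982, -0.189, 0.0], [-0.0, -0.001, -1.0]]
contact_force: [-0.1, 0.3, -2.2]
width: 0.0532
gripper_force: 37.1
```

```bash
python3 d.py bgreen:.111
```

```text
t 6.8 p [ 0.6037 -0.0549  0.178 ] yaw y -10.87 tilt [-0.0013  0.0001]
bgreen:.111 [ 0.6089 -0.0689  0.111 ] units [-0.64  0.39  3.35]
```

>>> apply_moves(
  commands=[
    [-0.54,0.39,0,0,0,0,0.6],
    [0,0,1,0,0,0,0.6],
    [0,0,1,0,0,0,0.6],
    [0,0,0.7,0,0,0,0.6],
    [0,0,0.3,0,0,0,0.6],
    [0,0,0,0,0,0,0.6],
    [0,0,0,0,0,0,0.6],
  ],
)

```text
t: 7.5
ee_pos: [0.6097, -0.0655, 0.1196]
tool_rot: [[0.186, 0.982, 0.001], [0.982, -0.186, -0.0], [-0.0, 0.001, -1.0]]
contact_force: [-0.5, -0.2, -1.5]
width: 0.0533
gripper_force: 37.1
```

```bash
python3 d.py bgreen:.111
```

```text
t 7.5 p [ 0.6097 -0.0655  0.1196] yaw y -10.74 tilt [ 0.0008 -0.0002]
bgreen:.111 [ 0.6089 -0.0689  0.111 ] units [-0.17 -0.01  0.43]
```

>>> apply_moves(
  commands=[
    [-0.07,0,0.2,0,0,0,0.6],
    [0,0,0.15,0,0,0,0.6],
    [0,0,0.05,0,0,0,0.6],
    [0,0,0,0,0,0,0.6],
    [0,0,0,0,0,0,0.6],
  ],
)

```text
t: 8.0
ee_pos: [0.6092, -0.067, 0.1109]
tool_rot: [[0.187, 0.982, 0.0], [0.982, -0.187, 0.0], [0.0, 0.0, -1.0]]
contact_force: [-0.3, -0.4, -0.3]
width: 0.0531
gripper_force: 37.1
```

>>> apply_moves(
  commands=[
    [0,0,0.03,0,0,0,0.6],
    [0,0,0,0,0,0,0],
    [0,0,0,0,0,0,0],
    [0,0,0,0,0,0,0],
    [0,0,-0.3,0,0,0,0],
    [0,0,-1,0,0,0,0],
    [0,0,-1,0,0,0,0],
    [0,0,-1,0,0,0,0],
  ],
)

```text
t: 8.8
ee_pos: [0.6091, -0.067, 0.1775]
tool_rot: [[0.187, 0.982, 0.0], [0.982, -0.187, -0.0], [-0.0, 0.0, -1.0]]
contact_force: [-0.1, -0.6, 0.5]
width: 0.0854
gripper_force: 0.0
```

>>> apply_moves(
  commands=[
    [0,0,-1,0,0,0,0],
    [0.45,-0.98,0,0,0,0,0],
    [0.45,-0.98,0,0,0,0,0],
    [0.45,-0.98,0,0,0,0,0],
    [0.45,-0.98,0,0,0,0,0],
    [0.45,-0.98,0,0,0,0,0],
    [0.45,-0.98,0,0,0,0,0],
    [0.45,-0.98,0,0,0,0,0],
  ],
)

```text
t: 9.6
ee_pos: [0.4855, 0.021, 0.1969]
tool_rot: [[0.187, 0.982, 0.001], [0.982, -0.187, -0.0], [0.0, 0.001, -1.0]]
contact_force: [0.8, -0.1, 0.1]
width: 0.0855
gripper_force: 0.0
```

>>> apply_moves(
  commands=[
    [0.45,-0.98,0,0,0,0,0],
    [0.45,-0.98,0,0,0,0,0],
    [0,0,0,0,0,0,0],
  ],
)

```text
t: 9.9
ee_pos: [0.4493, 0.0466, 0.1971]
tool_rot: [[0.185, 0.983, 0.0], [0.983, -0.185, 0.0], [0.0, 0.0, -1.0]]
contact_force: [0.6, 0.6, -0.1]
width: 0.0852
gripper_force: 0.0
```

```bash
cat > jars.py <<'E'
from d import *
from meas import blob
H=dict(red=(0,6),yellow=(20,34),blue=(112,128),green=(45,75))
for n in('top','scene'):
    f=grab(n);W=world(f);save(f,f'last_{n}.png');hsv=cv2.cvtColor(f['img'],cv2.COLOR_RGB2HSV)
    for c,hr in H.items():
        for nm,zr in(('bench',(.055,.072)),('rack',(.137,.152))):
            m=blob(W,hsv,hr,(150,0,370,330),zr,80)
            k,l,st,ce=cv2.connectedComponentsWithStats(m.astype(np.uint8))
            for i in range(1,k):
                if st[i,4]>60:
                    x0,y0,w,h=st[i,:4];mm=np.zeros(m.shape,bool);mm[y0-3:y0+h+3,x0-3:x0+w+3]=1
                    p=W[mm&(W[...,2]>zr[0])&(W[...,2]<zr[1])];ci=cv2.minEnclosingCircle(p[:,:2].astype(np.float32)*1000)
                    e=np.array(ci[0])/1000-P['b'+c];print(n,c,nm,st[i,4],np.round(ci[0],1),round(ci[1],1),'bay err x,y mm',(1000*e@RX).round(1),(1000*e@RY).round(1))
E
python3 jars.py; python3 d.py blue:.028
```

```text
top yellow bench 327 [435.8 -54.9] 26.6 bay err x,y mm -172.6 -189.6
top yellow rack 64 [609.6 -69.5] 24.0 bay err x,y mm 0.8 -170.5
top green rack 293 [608.6 -67.9] 27.1 bay err x,y mm -0.5 0.9
scene yellow bench 307 [436.7 -55.5] 28.6 bay err x,y mm -171.6 -190.0
scene yellow rack 62 [608.6 -69.7] 25.7 bay err x,y mm -0.2 -170.9
scene green rack 366 [610.2 -68.5] 27.7 bay err x,y mm 1.1 0.6
t 10.0 p [0.4513 0.0456 0.197 ] yaw y -10.72 tilt [ 0.0016 -0.0002]
blue:.028 [0.4505 0.044  0.028 ] units [-0.09 -0.02  8.45]
```

```bash
sed -i 's/blue=(112,128)/blue=(104,128)/' jars.py; python3 jars.py | grep blue
```

```text
scene blue bench 271 [450.8  45.6] 29.2 bay err x,y mm -177.2 -3.2
```

View pics/last_scene.png

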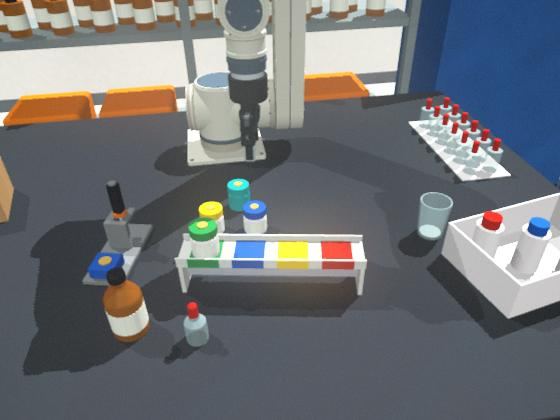

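The picture shows the green jar in its bay at (204,238). Blue (255,215), yellow (211,215) and turquoise (238,195) are unmoved.

>>> apply_moves(
  commands=[
    [-0.05,0,1,0,0,0,0],
    [0,0,1,0,0,0,0],
    [0,0,1,0,0,0,0],
    [0,0,1,0,0,0,0],
    [0,0,1,0,0,0,0],
    [0,0,1,0,0,0,0],
    [0,0,1,0,0,0,0],
    [0,0,1,0,0,0,0],
  ],
)

```text
t: 10.9
ee_pos: [0.4516, 0.044, 0.0353]
tool_rot: [[0.188, 0.982, 0.0], [0.982, -0.188, -0.0], [-0.0, 0.0, -1.0]]
contact_force: [-0.2, -0.1, -1.1]
width: 0.0854
gripper_force: 0.0
```

>>> apply_moves(
  commands=[
    [0,0,0.4,0,0,0,0],
    [0,0,0,0,0,0,0.6],
    [0,0,0,0,0,0,0.6],
    [0,0,0,0,0,0,0.6],
    [0,0,0,0,0,0,0.6],
    [0,0,0,0,0,0,0.6],
    [0,0,0,0,0,0,0.6],
  ],
)

```text
t: 11.6
ee_pos: [0.4515, 0.0444, 0.0291]
tool_rot: [[0.187, 0.982, 0.002], [0.982, -0.187, -0.0], [0.0, 0.002, -1.0]]
contact_force: [0.5, -0.8, 7.1]
width: 0.0532
gripper_force: 37.4
```

```bash
python3 d.py blue:.028 bblue:.18
```

```text
t 11.6 p [0.4515 0.0444 0.0291] yaw y -10.77 tilt [ 0.0019 -0.0003]
blue:.028 [0.4505 0.044  0.028 ] units [-0.03 -0.05  0.06]
bblue:.18 [0.6253 0.0146 0.18  ] units [ 0.24  8.86 -7.6 ]
```

>>> apply_moves(
  commands=[
    [0,0,-0.5,0,0,0,0.6],
    [0,0,-1,0,0,0,0.6],
    [0,0,-1,0,0,0,0.6],
    [0,0,-1,0,0,0,0.6],
    [0,0,-1,0,0,0,0.6],
    [0,0,-1,0,0,0,0.6],
    [0,0,-1,0,0,0,0.6],
    [0,0,-1,0,0,0,0.6],
  ],
)

```text
t: 12.4
ee_pos: [0.4504, 0.0446, 0.1798]
tool_rot: [[0.187, 0.982, 0.0], [0.982, -0.187, 0.0], [0.0, 0.0, -1.0]]
contact_force: [0.1, 0.1, -1.6]
width: 0.0532
gripper_force: 37.2
```

>>> apply_moves(
  commands=[
    [0.03,0.6,0,0,0,0,0.6],
    [0.03,1,0,0,0,0,0.6],
    [0.03,1,0,0,0,0,0.6],
    [0.03,1,0,0,0,0,0.6],
    [0.03,1,0,0,0,0,0.6],
    [0.03,1,0,0,0,0,0.6],
    [0.03,1,0,0,0,0,0.6],
    [0.03,1,0,0,0,0,0.6],
  ],
)

```text
t: 13.2
ee_pos: [0.6021, 0.0206, 0.1771]
tool_rot: [[0.187, 0.982, -0.001], [0.982, -0.187, 0.0], [-0.0, -0.001, -1.0]]
contact_force: [0.0, -0.3, -1.2]
width: 0.0533
gripper_force: 37.2
```

>>> apply_moves(
  commands=[
    [0,0.8,0,0,0,0,0.6],
    [0,0.41,0,0,0,0,0.6],
    [0,0,0,0,0,0,0.6],
    [0,0,0,0,0,0,0.6],
  ],
)

```text
t: 13.6
ee_pos: [0.6243, 0.0164, 0.1777]
tool_rot: [[0.187, 0.982, -0.001], [0.982, -0.187, 0.0], [-0.0, -0.001, -1.0]]
contact_force: [0.4, -0.5, -1.2]
width: 0.0529
gripper_force: 37.2
```

```bash
python3 d.py bblue:.111
```

```text
t 13.6 p [0.6243 0.0164 0.1777] yaw y -10.76 tilt [-0.0012  0.0002]
bblue:.111 [0.6253 0.0146 0.111 ] units [-0.08  0.07  3.34]
```

>>> apply_moves(
  commands=[
    [-0.06,0.06,1,0,0,0,0.6],
    [0,0,1,0,0,0,0.6],
    [0,0,0.8,0,0,0,0.6],
    [0,0,0.3,0,0,0,0.6],
    [0,0,0.1,0,0,0,0.6],
    [0,0,0,0,0,0,0.6],
    [0,0,0,0,0,0,0.6],
  ],
)

```text
t: 14.3
ee_pos: [0.6261, 0.0149, 0.1153]
tool_rot: [[0.187, 0.982, 0.001], [0.982, -0.187, -0.0], [0.0, 0.001, -1.0]]
contact_force: [0.4, -0.9, -1.6]
width: 0.0529
gripper_force: 37.2
```

>>> apply_moves(
  commands=[
    [0,0,0.05,0,0,0,0.6],
    [0,0,0.05,0,0,0,0.6],
    [0,0,0,0,0,0,0.6],
    [0,0,0,0,0,0,0.6],
  ],
)

```text
t: 14.7
ee_pos: [0.6258, 0.0149, 0.1123]
tool_rot: [[0.187, 0.982, 0.0], [0.982, -0.187, -0.0], [-0.0, 0.0, -1.0]]
contact_force: [-0.1, 0.1, -0.7]
width: 0.053
gripper_force: 37.2
```

```bash
python3 d.py bblue:.11
```

```text
t 14.7 p [0.6258 0.0149 0.1123] yaw y -10.77 tilt [ 0. -0.]
bblue:.11 [0.6253 0.0146 0.11  ] units [-0.02 -0.02  0.12]
```

>>> apply_moves(
  commands=[
    [0,0,0.08,0,0,0,0.6],
    [0,0,0,0,0,0,0],
    [0,0,0,0,0,0,0],
    [0,0,0,0,0,0,0],
    [0,0,-0.3,0,0,0,0],
    [0,0,-1,0,0,0,0],
    [0,0,-1,0,0,0,0],
    [0,0,-1,0,0,0,0],
  ],
)

```text
t: 15.5
ee_pos: [0.6258, 0.0149, 0.178]
tool_rot: [[0.187, 0.982, 0.0], [0.982, -0.187, -0.0], [0.0, 0.0, -1.0]]
contact_force: [0.1, 0.0, -0.1]
width: 0.0854
gripper_force: 0.0
```

>>> apply_moves(
  commands=[
    [0,0,-1,0,0,0,0],
    [-0.58,-0.95,0,0,0,0,0],
    [-0.58,-0.95,0,0,0,0,0],
    [-0.58,-0.95,0,0,0,0,0],
    [-0.58,-0.95,0,0,0,0,0],
    [-0.58,-0.95,0,0,0,0,0],
    [-0.58,-0.95,0,0,0,0,0],
    [-0.58,-0.95,0,0,0,0,0],
  ],
)

```text
t: 16.3
ee_pos: [0.4792, -0.0402, 0.1973]
tool_rot: [[0.187, 0.982, 0.001], [0.982, -0.187, -0.0], [-0.0, 0.001, -1.0]]
contact_force: [-0.3, -0.3, -0.3]
width: 0.0855
gripper_force: 0.0
```

>>> apply_moves(
  commands=[
    [-0.58,-0.95,0,0,0,0,0],
    [-0.58,-0.95,0,0,0,0,0],
    [0,0,0,0,0,0,0],
  ],
)

```text
t: 16.6
ee_pos: [0.4365, -0.056, 0.1976]
tool_rot: [[0.188, 0.982, 0.0], [0.982, -0.188, -0.0], [-0.0, 0.001, -1.0]]
contact_force: [0.3, 0.4, -0.1]
width: 0.0858
gripper_force: 0.0
```

```bash
python3 jars.py; python3 d.py yellow:.028
```

```text
top blue rack 331 [625.1  14.2] 27.9 bay err x,y mm -0.1 -0.4
top green rack 183 [608.4 -66.6] 26.4 bay err x,y mm -0.9 2.2
scene yellow bench 305 [436.8 -55.2] 28.5 bay err x,y mm -171.6 -189.7
scene yellow rack 61 [608.7 -69.1] 25.8 bay err x,y mm -0.2 -170.2
scene blue rack 381 [626.7  13.8] 27.6 bay err x,y mm 1.5 -0.5
scene green rack 377 [609.2 -70. ] 28.7 bay err x,y mm 0.5 -1.0
t 16.7 p [ 0.4386 -0.0559  0.1975] yaw y -10.81 tilt [ 0.0016 -0.0004]
yellow:.028 [ 0.4365 -0.0555  0.028 ] units [-0.   -0.11  8.47]
```

Both are placed well. Now yellow.

>>> apply_moves(
  commands=[
    [0,-0.04,1,0,0,0,0],
    [0,0,1,0,0,0,0],
    [0,0,1,0,0,0,0],
    [0,0,1,0,0,0,0],
    [0,0,1,0,0,0,0],
    [0,0,1,0,0,0,0],
    [0,0,1,0,0,0,0],
    [0,0,1,0,0,0,0],
  ],
)

```text
t: 17.5
ee_pos: [0.4386, -0.0554, 0.0359]
tool_rot: [[0.186, 0.983, 0.001], [0.983, -0.186, -0.0], [0.0, 0.001, -1.0]]
contact_force: [0.5, 0.5, -0.2]
width: 0.0852
gripper_force: 0.0
```

>>> apply_moves(
  commands=[
    [0,0,0.4,0,0,0,0],
    [0,0,0,0,0,0,0.6],
    [0,0,0,0,0,0,0.6],
    [0,0,0,0,0,0,0.6],
    [0,0,0,0,0,0,0.6],
    [0,0,0,0,0,0,0.6],
    [0,0,0,0,0,0,0.6],
  ],
)

```text
t: 18.2
ee_pos: [0.4383, -0.0557, 0.0296]
tool_rot: [[0.187, 0.982, 0.002], [0.982, -0.187, -0.0], [-0.0, 0.002, -1.0]]
contact_force: [0.4, 0.1, 5.8]
width: 0.0528
gripper_force: 37.5
```

```bash
python3 d.py yellow:.028 byellow:.18
```

```text
t 18.2 p [ 0.4383 -0.0557  0.0296] yaw y -10.76 tilt [ 0.002  -0.0004]
yellow:.028 [ 0.4365 -0.0555  0.028 ] units [-0.01 -0.09  0.08]
byellow:.18 [0.6417 0.0979 0.18  ] units [ 9.5   8.59 -7.6 ]
```

>>> apply_moves(
  commands=[
    [0,0,-0.5,0,0,0,0.6],
    [0,0,-1,0,0,0,0.6],
    [0,0,-1,0,0,0,0.6],
    [0,0,-1,0,0,0,0.6],
    [0,0,-1,0,0,0,0.6],
    [0.5,0,-1,0,0,0,0.6],
    [1,0,-1,0,0,0,0.6],
    [1,0,-1,0,0,0,0.6],
  ],
)

```text
t: 19.0
ee_pos: [0.4465, -0.006, 0.1802]
tool_rot: [[0.188, 0.982, 0.0], [0.982, -0.188, -0.0], [-0.0, 0.0, -1.0]]
contact_force: [0.7, -0.3, -1.3]
width: 0.0531
gripper_force: 37.2
```

>>> apply_moves(
  commands=[
    [1,0,0,0,0,0,0.6],
    [1,0,0,0,0,0,0.6],
    [1,0,0,0,0,0,0.6],
    [1,0,0,0,0,0,0.6],
    [1,0.5,0,0,0,0,0.6],
    [1,1,0,0,0,0,0.6],
    [0.8,1,0,0,0,0,0.6],
    [0.2,1,0,0,0,0,0.6],
  ],
)

```text
t: 19.8
ee_pos: [0.5423, 0.1194, 0.1793]
tool_rot: [[0.185, 0.983, 0.0], [0.983, -0.185, 0.0], [0.0, 0.0, -1.0]]
contact_force: [0.3, 0.1, -0.4]
width: 0.053
gripper_force: 37.2
```

>>> apply_moves(
  commands=[
    [0,1,0,0,0,0,0.6],
    [0,1,0,0,0,0,0.6],
    [0,1,0,0,0,0,0.6],
    [0,1,0,0,0,0,0.6],
    [0,0.7,0,0,0,0,0.6],
    [0,0.3,0,0,0,0,0.6],
    [0,0,0,0,0,0,0.6],
    [0,0,0,0,0,0,0.6],
  ],
)

```text
t: 20.6
ee_pos: [0.6394, 0.0995, 0.1789]
tool_rot: [[0.187, 0.982, -0.0], [0.982, -0.187, 0.0], [-0.0, -0.0, -1.0]]
contact_force: [-0.3, 0.6, -1.0]
width: 0.053
gripper_force: 37.3
```

```bash
python3 d.py byellow:.111
```

```text
t 20.6 p [0.6394 0.0995 0.1789] yaw y -10.76 tilt [-0.0005  0.    ]
byellow:.111 [0.6417 0.0979 0.111 ] units [-0.05  0.13  3.39]
```

>>> apply_moves(
  commands=[
    [-0.05,0.1,1,0,0,0,0.6],
    [0,0,1,0,0,0,0.6],
    [0,0,0.8,0,0,0,0.6],
    [0,0,0.3,0,0,0,0.6],
    [0,0,0.15,0,0,0,0.6],
    [0,0,0.05,0,0,0,0.6],
    [0,0,0,0,0,0,0.6],
    [0,0,0,0,0,0,0.6],
  ],
)

```text
t: 21.4
ee_pos: [0.6421, 0.098, 0.1135]
tool_rot: [[0.187, 0.982, 0.001], [0.982, -0.187, 0.0], [0.0, 0.001, -1.0]]
contact_force: [-0.1, -0.1, -1.3]
width: 0.0532
gripper_force: 37.3
```

```bash
python3 d.py byellow:.1105
```

```text
t 21.4 p [0.6421 0.098  0.1135] yaw y -10.76 tilt [0.0012 0.    ]
byellow:.1105 [0.6417 0.0979 0.1105] units [-0.01 -0.02  0.15]
```

>>> apply_moves(
  commands=[
    [0,0,0.14,0,0,0,0.6],
    [0,0,0,0,0,0,0],
    [0,0,0,0,0,0,0],
    [0,0,0,0,0,0,0],
    [0,0,-0.3,0,0,0,0],
    [0,0,-1,0,0,0,0],
    [0,0,-1,0,0,0,0],
    [0,0,-1,0,0,0,0],
  ],
)

```text
t: 22.2
ee_pos: [0.6418, 0.098, 0.1772]
tool_rot: [[0.187, 0.982, 0.0], [0.982, -0.187, 0.0], [0.0, 0.0, -1.0]]
contact_force: [-0.4, -0.3, -0.7]
width: 0.0853
gripper_force: 0.0
```

>>> apply_moves(
  commands=[
    [0,0,-1,0,0,0,0],
    [0,-0.5,-1,0,0,0,0],
    [-0.5,-1,0,0,0,0,0],
    [-1,-1,0,0,0,0,0],
    [-1,-1,0,0,0,0,0],
    [-1,-1,0,0,0,0,0],
    [-1,-1,0,0,0,0,0],
    [-1,-0.7,0,0,0,0,0],
  ],
)

```text
t: 23.0
ee_pos: [0.4981, 0.0127, 0.2167]
tool_rot: [[0.187, 0.982, 0.001], [0.982, -0.187, -0.0], [0.0, 0.001, -1.0]]
contact_force: [1.9, -0.5, -0.2]
width: 0.0855
gripper_force: 0.0
```

>>> apply_moves(
  commands=[
    [-1,0,0,0,0,0,0],
    [-1,0,0,0,0,0,0],
    [-1,0,0,0,0,0,0],
    [-1,0,0,0,0,0,0],
    [-1,0,0,0,0,0,0],
    [-1,0,0,0,0,0,0],
    [-1,0,0,0,0,0,0],
    [0,0,0,0,0,0,0],
  ],
)

```text
t: 23.8
ee_pos: [0.4731, -0.1262, 0.2164]
tool_rot: [[0.189, 0.982, 0.001], [0.982, -0.189, -0.001], [-0.001, 0.001, -1.0]]
contact_force: [0.2, -0.1, 0.3]
width: 0.0854
gripper_force: 0.0
```

```bash
python3 jars.py; python3 - <<'E'
from rack import *
import sys
P=[]
for n in('top','scene'):
    f=grab(n);W=world(f)
    B={'top':(375,225,435,295),'scene':(90,160,150,230)}[n]
    m=np.zeros(W.shape[:2],bool);m[B[1]:B[3],B[0]:B[2]]=1
    p=W[m&(W[...,2]>.095)&(W[...,2]<.165)];p=p[(abs(p[:,0]-.448)<.03)&(abs(p[:,1]+.2515)<.03)]
    print(n,len(p));P.append(p)
    cv2.imwrite(f'pics/w_{n}.png',cv2.resize(f['img'][B[1]:B[3],B[0]:B[2],::-1],None,fx=6,fy=6,interpolation=cv2.INTER_CUBIC))
from scipy.optimize import minimize
q=np.vstack(P)
# signed distance of side/top points to box surface, per-cam xy bias ignored
def cost(v,q):
    c,s=np.cos(v[2]),np.sin(v[2]);d=q[:,:2]-v[:2];x=d@[c,s];y=d@[-s,c]
    dx=abs(x)-.01;dy=abs(y)-.01;o=np.where((dx>0)|(dy>0),np.hypot(np.maximum(dx,0),np.maximum(dy,0)),np.minimum(np.minimum(-dx,-dy),abs(.158-q[:,2])))
    return np.minimum(o,.004).sum()
for nm,qq in(('all',q),('top',P[0]),('scene',P[1])):
    best=min((minimize(cost,[.448,-.2515,np.radians(a)],args=(qq,),method='Nelder-Mead') for a in range(-45,45,10)),key=lambda r:r.fun)
    print(nm,best.x[:2].round(4),np.degrees(best.x[2]).round(1),best.fun/len(qq))
E
python3 d.py fork:.2
```

```text
top yellow rack 399 [641.2  97.6] 26.9 bay err x,y mm -0.4 -0.4
top yellow rack 61 [609.9 -68.6] 23.0 bay err x,y mm 0.9 -169.5
top blue rack 333 [625.   14.6] 27.4 bay err x,y mm -0.3 -0.1
top green rack 327 [607.9 -68.9] 27.6 bay err x,y mm -1.0 -0.2
scene yellow rack 463 [643.3  97.9] 28.1 bay err x,y mm 1.7 0.3
scene yellow rack 61 [607.8 -67.2] 26.0 bay err x,y mm -1.4 -168.6
scene blue rack 380 [626.7  15. ] 28.7 bay err x,y mm 1.3 0.7
scene green rack 379 [610.3 -69.3] 27.8 bay err x,y mm 1.4 -0.1
top 0
scene 380
all [ 0.4475 -0.2524] -25.4 0.001010711038885816
top [ 0.448  -0.2515] -45.0 nan
scene [ 0.4475 -0.2524] -25.4 0.001010711038885816
t 24.0 p [ 0.4733 -0.1239  0.2161] yaw y -10.75 tilt [0.0003 0.0001]
fork:.2 [ 0.4472 -0.2515  0.2   ] units [-6.51 -0.05  0.81]<stdin>:20: RuntimeWarning: invalid value encountered in scalar divide
```

>>> apply_moves(
  commands=[
    [-0.95,0,0,0,0,0,0],
    [-0.95,0,0,0,0,0,0],
    [-0.95,0,0,0,0,0,0],
    [-0.95,0,0,0,0,0,0],
    [-0.95,0,0,0,0,0,0],
    [-0.95,0,0,0,0,0,0],
    [-0.8,0,0,0,0,0,0],
  ],
)

```text
t: 24.7
ee_pos: [0.4491, -0.2523, 0.216]
tool_rot: [[0.186, 0.983, 0.0], [0.983, -0.186, -0.0], [0.0, 0.0, -1.0]]
contact_force: [-0.1, 0.2, 0.8]
width: 0.085
gripper_force: 0.0
```

>>> apply_moves(
  commands=[
    [0,0,0,0,0,0.08,0],
    [0,0,0,0,0,0.08,0],
    [0,0,0,0,0,0,0],
    [0,0,0,0,0,0,0],
  ],
)

```text
t: 25.1
ee_pos: [0.4492, -0.2519, 0.2159]
tool_rot: [[0.421, 0.907, 0.0], [0.907, -0.421, 0.0], [0.0, 0.0, -1.0]]
contact_force: [-0.1, -0.3, -0.4]
width: 0.0853
gripper_force: 0.0
```

```bash
cat > t.py <<'E'
from d import *
# args x y z : delta along actual tool axes
s,p,R=dirs();print('t',s['t'],p.round(4),'yaw',np.degrees(np.arctan2(R[1,1],R[0,1])).round(2),'tilt',R[:2,2].round(4),'F',np.round(s['contact_force'],1),'w',s['width'])
for a in sys.argv[1:]:
    q=np.array([float(v) for v in a.split(',')]);print(q.round(4),(delta(p,R,q)/.02).round(3));p=q
E
python3 t.py .4475,-.252,.104
```

```text
t 25.1 [ 0.4492 -0.2519  0.2159] yaw -24.93 tilt [0.0001 0.    ] F [-0.1 -0.3 -0.4] w 0.08529298052781366
[ 0.4475 -0.252   0.104 ] [-0.041 -0.072  5.597]
```

>>> apply_moves(
  commands=[
    [-0.04,-0.07,0.8,0,0,0,0],
    [0,0,1,0,0,0,0],
    [0,0,1,0,0,0,0],
    [0,0,1,0,0,0,0],
    [0,0,1,0,0,0,0],
    [0,0,0.8,0,0,0,0],
    [0,0,0,0,0,0,0],
    [0,0,0,0,0,0,0],
  ],
)

```text
t: 25.9
ee_pos: [0.4475, -0.2522, 0.1043]
tool_rot: [[0.423, 0.906, -0.0], [0.906, -0.423, 0.0], [0.0, -0.0, -1.0]]
contact_force: [-0.2, -0.3, -0.3]
width: 0.0856
gripper_force: 0.0
```

>>> apply_moves(
  commands=[
    [0,0,0,0,0,0,0.95],
    [0,0,0,0,0,0,0.95],
    [0,0,0,0,0,0,0.95],
    [0,0,0,0,0,0,0.95],
    [0,0,0,0,0,0,0.95],
    [0,0,0,0,0,0,0.95],
    [0,0,0,0,0,0,0.95],
    [0,0,0,0,0,0,0.95],
  ],
  force=60,
)

```text
t: 26.7
ee_pos: [0.4475, -0.2524, 0.1042]
tool_rot: [[0.425, 0.905, 0.0], [0.905, -0.425, -0.0], [-0.0, 0.001, -1.0]]
contact_force: [-0.3, 0.9, 5.7]
width: 0.019
gripper_force: 58.6
```

```bash
python3 t.py .4475,-.252,.16 .5525,-.2798,.16
```

```text
t 26.7 [ 0.4475 -0.2524  0.1042] yaw -25.16 tilt [ 0.0004 -0.0004] F [-0.3  0.9  5.7] w 0.018962261916400786
[ 0.4475 -0.252   0.16  ] [ 0.017 -0.005 -2.788]
[ 0.5525 -0.2798  0.16  ] [9.740e-01 5.343e+00 3.000e-03]
```

>>> apply_moves(
  commands=[
    [0,0,-0.3,0,0,0,0.95],
    [0,0,-0.7,0,0,0,0.95],
    [0,0,-1,0,0,0,0.95],
    [0,0,-1,0,0,0,0.95],
    [0,0,-1,0,0,0,0.95],
    [0,0,-0.3,0,0,0,0.95],
    [0,0,0,0,0,0,0.95],
  ],
)

```text
t: 27.4
ee_pos: [0.4476, -0.2525, 0.1903]
tool_rot: [[0.425, 0.905, 0.001], [0.905, -0.425, -0.001], [-0.0, 0.001, -1.0]]
contact_force: [-0.2, -0.1, -1.5]
width: 0.0193
gripper_force: 58.7
```

```bash
python3 t.py .5525,-.2798,.19; python3 - <<'E'
from h import *
f=grab('scene');save(f,'lift_s.png');g=grab('top');save(g,'lift_t.png')
a=cv2.resize(f['img'][110:290,70:170],(330,594));b=cv2.resize(g['img'][190:310,370:450],(400,600))
o=np.zeros((600,740,3),np.uint8);o[:594,:330]=a;o[:,340:]=b;cv2.imwrite('pics/lift.png',o[:,:,::-1])
E
```

```text
t 27.4 [ 0.4476 -0.2525  0.1903] yaw -25.17 tilt [ 0.001  -0.0008] F [-0.2 -0.1 -1.5] w 0.019328331999076114
[ 0.5525 -0.2798  0.19  ] [0.993 5.328 0.023]
```

View pics/lift.png

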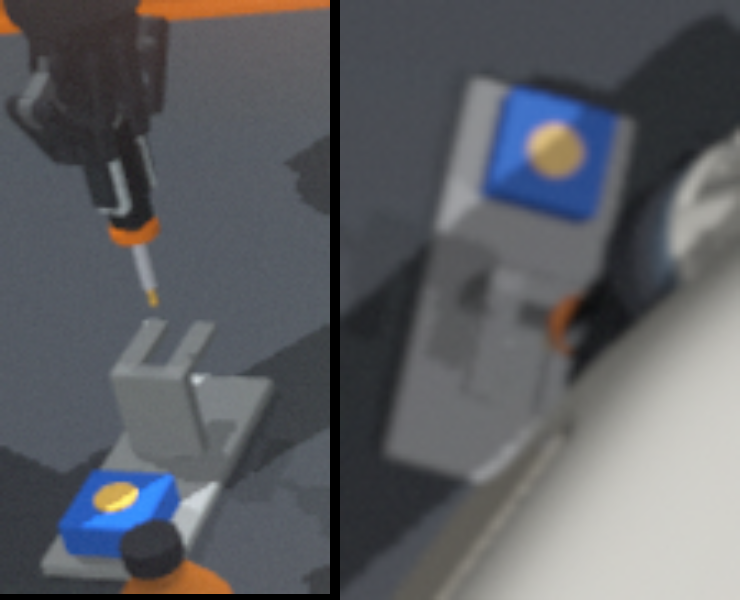

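```bash
python3 - <<'E'
from meas import *
f=grab('scene');W=world(f);hsv=cv2.cvtColor(f['img'],cv2.COLOR_RGB2HSV)
p=W[blob(W,hsv,(5,30),(100,165,130,210),(.09,.2),100)];p=p[(abs(p[:,0]-.4475)<.03)&(abs(p[:,1]+.252)<.03)]
for a,b in((.10,.125),(.125,.16),(.16,.18)):
    q=p[(p[:,2]>a)&(p[:,2]<b)];print(a,len(q),q.mean(0).round(4) if len(q) else '',q[:,2].min().round(4) if len(q) else '',q[:,2].max().round(4) if len(q) else '')
m=np.zeros(W.shape[:2],bool);m[165:205,90:140]=1
q=W[m&(abs(W[...,0]-.4475)<.03)&(abs(W[...,1]+.252)<.02)&(W[...,2]<.17)&(W[...,2]>.095)]
for a in np.arange(.1,.17,.01):
    r=q[(q[:,2]>=a)&(q[:,2]<a+.01)]
    if len(r):print(a.round(2),len(r),np.median(r,0).round(4))
g=dict(np.load('top0.npz'));W=world(g)
m=np.zeros(W.shape[:2],bool);m[130:180,360:415]=1
r=W[m&(W[...,2]>.06)];print('bottle',r.mean(0),r.min(0),r.max(0))
E
```

```text
0.1 8 [ 0.4491 -0.2521  0.1158] 0.1123 0.119
0.125 0   
0.16 74 [ 0.4564 -0.2496  0.1702] 0.1636 0.1764
0.1 1 [ 0.4443 -0.2511  0.1086]
0.11 10 [ 0.4485 -0.2514  0.1164]
0.12 14 [ 0.4493 -0.2513  0.126 ]
0.13 16 [ 0.4496 -0.2507  0.1352]
0.14 19 [ 0.4499 -0.2505  0.1455]
0.15 16 [ 0.4504 -0.251   0.1548]
0.16 28 [ 0.4583 -0.2502  0.1674]
bottle [ 0.70126224 -0.20986999  0.10359973] [ 0.67716339 -0.24743197  0.06005693] [ 0.74132588 -0.18291439  0.14477722]
```

>>> apply_moves(
  commands=[
    [0.16,0.6,0,0,0,0,0.95],
    [0.16,1,0,0,0,0,0.95],
    [0.16,1,0,0,0,0,0.95],
    [0.16,1,0,0,0,0,0.95],
    [0.16,1,0,0,0,0,0.95],
    [0.16,0.7,0,0,0,0,0.95],
    [0,0,1,0,0,0,0.95],
    [0,0,1,0,0,0,0.95],
  ],
)

```text
t: 28.35
ee_pos: [0.5528, -0.2801, 0.1484]
tool_rot: [[0.425, 0.905, -0.0], [0.905, -0.425, 0.0], [0.0, -0.0, -1.0]]
contact_force: [0.3, -0.4, -1.5]
width: 0.0192
gripper_force: 59.0
```

>>> apply_moves(
  commands=[
    [0,0,0.7,0,0,0,0.95],
    [0,0,0.3,0,0,0,0.95],
    [0,0,0,0,0,0,0.95],
    [0,0,0,0,0,0,0.95],
  ],
)

```text
t: 28.75
ee_pos: [0.5519, -0.2801, 0.1302]
tool_rot: [[0.425, 0.905, 0.0], [0.905, -0.425, -0.0], [-0.0, 0.0, -1.0]]
contact_force: [0.2, 0.1, -0.8]
width: 0.0196
gripper_force: 59.0
```

```bash
python3 t.py .5525,-.2798,.115
```

```text
t 28.75 [ 0.5519 -0.2801  0.1302] yaw -25.16 tilt [ 0.0003 -0.0002] F [ 0.2  0.1 -0.8] w 0.019645394078673804
[ 0.5525 -0.2798  0.115 ] [0.027 0.018 0.759]
```

>>> apply_moves(
  commands=[
    [0,0,0.5,0,0,0,0.95],
    [0,0,0.2,0,0,0,0.95],
    [0,0,0.06,0,0,0,0.95],
    [0,0,0,0,0,0,0.95],
  ],
)

```text
t: 29.15
ee_pos: [0.5516, -0.2801, 0.1149]
tool_rot: [[0.425, 0.905, 0.001], [0.905, -0.425, -0.0], [-0.0, 0.001, -1.0]]
contact_force: [-0.0, -0.2, 1.3]
width: 0.0194
gripper_force: 59.3
```

>>> apply_moves(
  commands=[
    [0,0,0.02,0,0,0,0.95],
    [0,0,0,0,0,0,0.95],
    [0,0,0,0,0,0,0.95],
    [0,0,0,0,0,0,0.95],
    [0,0,0,0,0,0,0.95],
    [0,0,0,0,0,0,0.95],
    [0,0,0,0,0,0,0.95],
    [0,0,0,0,0,0,0.95],
  ],
)

```text
t: 29.95
ee_pos: [0.5516, -0.28, 0.1143]
tool_rot: [[0.425, 0.905, 0.0], [0.905, -0.425, -0.0], [-0.0, 0.0, -1.0]]
contact_force: [2.0, -1.0, 2.3]
width: 0.0195
gripper_force: 59.2
```

>>> apply_moves(
  commands=[
    [0,0,0,0,0,0,0.95],
    [0,0,0,0,0,0,0.95],
    [0,0,0,0,0,0,0.95],
    [0,0,0,0,0,0,0.95],
    [0,0,0,0,0,0,0.95],
  ],
)

```text
t: 30.45
ee_pos: [0.5515, -0.28, 0.1143]
tool_rot: [[0.425, 0.905, -0.0], [0.905, -0.425, 0.0], [0.0, -0.0, -1.0]]
contact_force: [2.1, -0.6, 2.3]
width: 0.0195
gripper_force: 59.2
```

>>> apply_moves(
  commands=[
    [0,0,-0.4,0,0,0,0.95],
    [0,0,-1,0,0,0,0.95],
    [0,0,-1,0,0,0,0.95],
    [0,0,-1,0,0,0,0.95],
    [0,0,-1,0,0,0,0.95],
    [0,0,-1,0,0,0,0.95],
    [0,0,-1,0,0,0,0.95],
    [0,0,-0.9,0,0,0,0.95],
  ],
)

```text
t: 31.25
ee_pos: [0.551, -0.2796, 0.2613]
tool_rot: [[0.425, 0.905, -0.001], [0.905, -0.425, 0.001], [0.0, -0.001, -1.0]]
contact_force: [0.4, -0.7, -2.5]
width: 0.0195
gripper_force: 58.9
```

```bash
python3 jars.py; python3 t.py .6417,.0979,.262
```

```text
top yellow rack 395 [641.4  98.1] 26.8 bay err x,y mm -0.3 0.2
top yellow rack 65 [610.2 -69.8] 24.5 bay err x,y mm 1.4 -170.7
top blue rack 334 [622.1 -13.8] 32.1 bay err x,y mm 2.3 -28.5
top green rack 332 [613.6 -61.8] 34.8 bay err x,y mm 3.2 7.9
scene yellow rack 462 [642.3  97.7] 28.4 bay err x,y mm 0.7 -0.1
scene yellow rack 61 [608.4 -67.2] 26.6 bay err x,y mm -0.8 -168.4
scene blue rack 389 [627.9  -9.8] 27.6 bay err x,y mm 7.2 -23.4
scene green rack 382 [609.7 -67.7] 28.7 bay err x,y mm 0.5 1.4
t 31.35 [ 0.5517 -0.2801  0.2626] yaw -25.17 tilt [ 0.0023 -0.0016] F [ 0.7  0.  -1.8] w 0.019073093026697706
[0.6417 0.0979 0.262 ] [ 1.902e+01 -3.965e+00  1.200e-02]
```

The blue jar was knocked about 25 mm towards green and is still standing on the rack. I'll hang the wand up, put the jar back, then continue after the sign-on already made.

>>> apply_moves(
  commands=[
    [-0.17,-0.6,0.4,0,0,0,0.95],
    [-0.17,-1,0.5,0,0,0,0.95],
    [-0.17,-1,0.5,0,0,0,0.95],
    [-0.17,-1,0.5,0,0,0,0.95],
    [-0.17,-1,0.5,0,0,0,0.95],
    [-0.1,-0.65,0.4,0,0,0,0.95],
    [0,0,0,0,0,0,0.95],
    [0,0,0,0,0,0,0.95],
  ],
)

```text
t: 32.15
ee_pos: [0.4483, -0.2524, 0.204]
tool_rot: [[0.425, 0.905, -0.0], [0.905, -0.425, 0.0], [0.0, -0.001, -1.0]]
contact_force: [0.5, -0.1, -1.2]
width: 0.0195
gripper_force: 59.1
```

```bash
python3 t.py .4475,-.2524,.1055
```

```text
t 32.15 [ 0.4483 -0.2524  0.204 ] yaw -25.18 tilt [-0.0004  0.0004] F [ 0.5 -0.1 -1.2] w 0.019548016562299153
[ 0.4475 -0.2524  0.1055] [-0.016 -0.035  4.926]
```

>>> apply_moves(
  commands=[
    [-0.02,-0.03,0.7,0,0,0,0.95],
    [0,0,1,0,0,0,0.95],
    [0,0,1,0,0,0,0.95],
    [0,0,1,0,0,0,0.95],
    [0,0,0.8,0,0,0,0.95],
    [0,0,0.3,0,0,0,0.95],
    [0,0,0,0,0,0,0.95],
    [0,0,0,0,0,0,0.95],
  ],
)

```text
t: 32.95
ee_pos: [0.4483, -0.253, 0.1089]
tool_rot: [[0.425, 0.905, 0.001], [0.905, -0.425, -0.0], [-0.0, 0.001, -1.0]]
contact_force: [-0.3, 0.1, -1.5]
width: 0.0192
gripper_force: 59.0
```

>>> apply_moves(
  commands=[
    [0,0,0.1,0,0,0,0.95],
    [0,0,0.05,0,0,0,0.95],
    [0,0,0,0,0,0,0.95],
    [0,0,0,0,0,0,0.95],
  ],
)

```text
t: 33.35
ee_pos: [0.4477, -0.2527, 0.1055]
tool_rot: [[0.425, 0.905, 0.0], [0.905, -0.425, -0.0], [-0.0, 0.0, -1.0]]
contact_force: [0.7, 1.5, -0.6]
width: 0.0193
gripper_force: 59.0
```

>>> apply_moves(
  commands=[
    [0,0,0.06,0,0,0,0.95],
    [0,0,0,0,0,0,0.95],
    [0,0,0,0,0,0,0],
    [0,0,0,0,0,0,0],
    [0,0,0,0,0,0,0],
    [0,0,0,0,0,0,0],
    [0,0,0,0,0,0,0],
    [0,0,-0.5,0,0,0,0],
  ],
)

```text
t: 34.15
ee_pos: [0.4471, -0.2522, 0.1134]
tool_rot: [[0.425, 0.905, -0.002], [0.905, -0.425, 0.001], [0.001, -0.002, -1.0]]
contact_force: [0.2, -0.5, 0.1]
width: 0.0854
gripper_force: 0.0
```

>>> apply_moves(
  commands=[
    [0,0,-1,0,0,0,0],
    [0,0,-1,0,0,0,0],
    [0,0,-1,0,0,0,0],
    [0,0,-1,0,0,0,0],
    [0,0,-1,0,0,0,0],
    [0,0,0,0,0,-0.08,0],
    [0,0,0,0,0,-0.08,0],
    [0,0,0,0,0,0,0],
  ],
)

```text
t: 34.95
ee_pos: [0.4477, -0.2526, 0.2149]
tool_rot: [[0.185, 0.983, 0.001], [0.983, -0.185, -0.001], [-0.0, 0.001, -1.0]]
contact_force: [-0.3, 0.8, -0.2]
width: 0.0853
gripper_force: 0.0
```

```bash
cat > two.py <<'E'
from d import *
# circle centres from lid-top height, two-jar blue/green, via colour-masked lid pixels
from meas import blob
for n in('top','scene'):
    f=grab(n);W=world(f);hsv=cv2.cvtColor(f['img'],cv2.COLOR_RGB2HSV)
    for c,hr in dict(blue=(104,128),green=(45,75),yellow=(20,34)).items():
        p=W[blob(W,hsv,hr,(150,0,370,330),(.138,.15),80)][:,:2]
        p=p[np.linalg.norm(p-P['b'+c],axis=1)<.06]
        h=cv2.convexHull(p.astype(np.float32)*1000);ci=cv2.minEnclosingCircle(h);e=np.array(ci[0])/1000-P['b'+c]
        print(n,c,np.round(ci[0],1),round(ci[1],1),'err',(1000*e@RX).round(1),(1000*e@RY).round(1))
    m=(W[...,2]>.15)&(W[...,2]<.165)&(abs(W[...,0]-.4475)<.025)&(abs(W[...,1]+.2515)<.025)
    if m.sum()>5:print('wand top',m.sum(),np.median(W[m],0).round(4))
    save(f,f'two_{n}.png')
E
python3 two.py; python3 d.py bblue:.2
```

```text
top blue [626.5  -9. ] 27.5 err 5.7 -22.9
top green [608.6 -68.2] 26.8 err -0.5 0.6
top yellow [641.   97.9] 27.1 err -0.6 -0.1
wand top 90 [ 0.4476 -0.2496  0.1599]
scene blue [626.9 -10. ] 27.8 err 6.3 -23.9
scene green [609.  -68.1] 27.8 err -0.1 0.8
scene yellow [641.5  97.5] 28.5 err -0.1 -0.4
wand top 92 [ 0.4531 -0.251   0.1578]
t 35.05 p [ 0.4476 -0.2526  0.2145] yaw y -10.97 tilt [ 0.0002 -0.0002]
bblue:.2 [0.6253 0.0146 0.2   ] units [14.82  6.15  0.72]
```

View pics/two_scene.png

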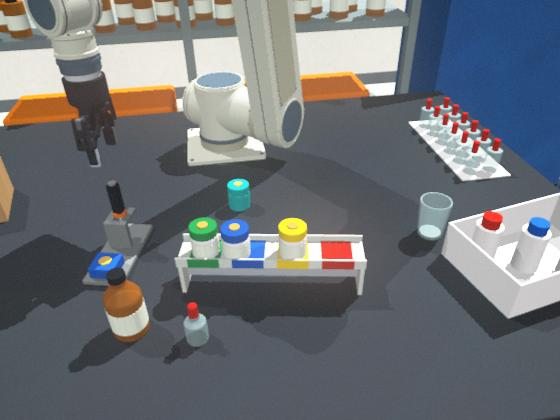

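The wand hangs in its fork (118,200). Blue (235,240) stands upright beside green (204,238), and yellow (293,238) is in place.

>>> apply_moves(
  commands=[
    [0.97,0.46,0,0,0,0,0],
    [0.97,0.46,0,0,0,0,0],
    [0.97,0.46,0,0,0,0,0],
    [0.97,0.46,0,0,0,0,0],
    [0.97,0.46,0,0,0,0,0],
    [0.97,0.46,0,0,0,0,0],
    [0.97,0.46,0,0,0,0,0],
  ],
)

```text
t: 35.75
ee_pos: [0.5367, -0.1304, 0.2142]
tool_rot: [[0.19, 0.982, -0.0], [0.982, -0.19, 0.0], [0.0, -0.0, -1.0]]
contact_force: [0.4, -0.3, 0.5]
width: 0.0852
gripper_force: 0.0
```

>>> apply_moves(
  commands=[
    [0.97,0.46,0,0,0,0,0],
    [0.97,0.46,0,0,0,0,0],
    [0.97,0.46,0,0,0,0,0],
    [0.97,0.46,0,0,0,0,0],
    [0.97,0.46,0,0,0,0,0],
    [0.97,0.46,0,0,0,0,0],
    [0.97,0.46,0,0,0,0,0],
    [0,0,0,0,0,0,0],
  ],
)

```text
t: 36.55
ee_pos: [0.6258, -0.008, 0.2136]
tool_rot: [[0.188, 0.982, -0.0], [0.982, -0.188, 0.001], [0.0, -0.001, -1.0]]
contact_force: [0.7, -0.3, -0.1]
width: 0.0854
gripper_force: 0.0
```

```bash
python3 t.py .6267,-.0095,.109
```

```text
t 36.55 [ 0.6258 -0.008   0.2136] yaw -10.82 tilt [-0.0004  0.0005] F [ 0.7 -0.3 -0.1] w 0.08539444153117941
[ 0.6267 -0.0095  0.109 ] [-0.066  0.06   5.229]
```

>>> apply_moves(
  commands=[
    [-0.06,0.04,0.8,0,0,0,0],
    [0,0,1,0,0,0,0],
    [0,0,1,0,0,0,0],
    [0,0,1,0,0,0,0],
    [0,0,1,0,0,0,0],
    [0,0,0.38,0,0,0,0],
    [0,0,0,0,0,0,0],
    [0,0,0,0,0,0,0],
  ],
)

```text
t: 37.35
ee_pos: [0.6258, -0.0115, 0.1113]
tool_rot: [[0.188, 0.982, 0.001], [0.982, -0.188, -0.0], [-0.0, 0.001, -1.0]]
contact_force: [-0.4, -0.0, -0.4]
width: 0.0854
gripper_force: 0.0
```

>>> apply_moves(
  commands=[
    [0,0,0,0,0,0,0.6],
    [0,0,0,0,0,0,0.6],
    [0,0,0,0,0,0,0.6],
    [0,0,0,0,0,0,0.6],
    [0,0,0,0,0,0,0.6],
    [0,0,0,0,0,0,0.6],
  ],
  force=35,
)

```text
t: 37.95
ee_pos: [0.6259, -0.0113, 0.1115]
tool_rot: [[0.187, 0.982, 0.002], [0.982, -0.187, -0.0], [-0.0, 0.002, -1.0]]
contact_force: [-0.7, 0.1, 5.3]
width: 0.0529
gripper_force: 36.5
```

```bash
python3 t.py .6267,-.0095,.109; python3 d.py bblue:.118
```

```text
t 37.95 [ 0.6259 -0.0113  0.1115] yaw -10.77 tilt [ 0.0016 -0.0003] F [-0.7  0.1  5.3] w 0.05291113287606304
[ 0.6267 -0.0095  0.109 ] [0.094 0.022 0.125]
t 37.95 p [ 0.6259 -0.0113  0.1115] yaw y -10.77 tilt [ 0.0016 -0.0003]
bblue:.118 [0.6253 0.0146 0.118 ] units [ 1.26 -0.28 -0.33]
```

>>> apply_moves(
  commands=[
    [0,0,-0.5,0,0,0,0.6],
    [0.4,-0.1,0,0,0,0,0.6],
    [0.5,-0.12,0,0,0,0,0.6],
    [0.27,-0.06,0,0,0,0,0.6],
    [0,0,0.3,0,0,0,0.6],
    [0,0,0.1,0,0,0,0.6],
    [0,0,0,0,0,0,0.6],
    [0,0,0,0,0,0,0.6],
  ],
)

```text
t: 38.75
ee_pos: [0.6243, 0.0126, 0.1122]
tool_rot: [[0.187, 0.982, -0.0], [0.982, -0.187, -0.0], [-0.0, -0.0, -1.0]]
contact_force: [-0.7, 0.0, -1.3]
width: 0.0529
gripper_force: 37.2
```

```bash
python3 d.py bblue:.1115
```

```text
t 38.75 p [0.6243 0.0126 0.1122] yaw y -10.78 tilt [-0.0005 -0.0001]
bblue:.1115 [0.6253 0.0146 0.1115] units [0.11 0.03 0.03]
```

Position is right once the grasp offset is included. Lowering, releasing, and going back to the wand.

>>> apply_moves(
  commands=[
    [0,0.03,0.06,0,0,0,0.6],
    [0,0,0.04,0,0,0,0.6],
    [0,0,0,0,0,0,0],
    [0,0,0,0,0,0,0],
    [0,0,0,0,0,0,0],
    [0,0,-0.3,0,0,0,0],
    [0,0,-1,0,0,0,0],
    [0,0,-1,0,0,0,0],
  ],
)

```text
t: 39.55
ee_pos: [0.6247, 0.0127, 0.157]
tool_rot: [[0.187, 0.982, -0.001], [0.982, -0.187, 0.0], [-0.0, -0.001, -1.0]]
contact_force: [-0.2, -0.3, -0.5]
width: 0.0852
gripper_force: 0.0
```

>>> apply_moves(
  commands=[
    [0,0,-1,0,0,0,0],
    [0,0,-1,0,0,0,0],
    [0,0,-0.9,0,0,0,0],
    [-0.5,-0.46,0,0,0,0,0],
    [-0.96,-0.46,0,0,0,0,0],
    [-0.96,-0.46,0,0,0,0,0],
    [-0.96,-0.46,0,0,0,0,0],
    [-0.96,-0.46,0,0,0,0,0],
  ],
)

```text
t: 40.35
ee_pos: [0.5631, -0.0646, 0.2149]
tool_rot: [[0.187, 0.982, 0.0], [0.982, -0.187, -0.0], [-0.0, 0.0, -1.0]]
contact_force: [0.3, -0.8, 0.7]
width: 0.0854
gripper_force: 0.0
```

>>> apply_moves(
  commands=[
    [-0.96,-0.46,0,0,0,0,0],
    [-0.96,-0.46,0,0,0,0,0],
    [-0.96,-0.46,0,0,0,0,0],
    [-0.96,-0.46,0,0,0,0,0],
    [-0.96,-0.46,0,0,0,0,0],
    [-0.96,-0.46,0,0,0,0,0],
    [-0.96,-0.46,0,0,0,0,0],
    [-0.96,-0.46,0,0,0,0,0],
  ],
)

```text
t: 41.15
ee_pos: [0.462, -0.2018, 0.215]
tool_rot: [[0.187, 0.982, 0.0], [0.982, -0.187, -0.0], [-0.0, 0.001, -1.0]]
contact_force: [-0.7, -0.9, -0.8]
width: 0.0854
gripper_force: 0.0
```

>>> apply_moves(
  commands=[
    [-0.96,-0.2,0,0,0,0,0],
    [-0.96,0,0,0,0,0,0],
    [0,0,0,0,0,0.08,0],
    [0,0,0,0,0,0.08,0],
    [0,0,0,0,0,0,0],
    [0,0,0,0,0,0,0],
  ],
)

```text
t: 41.75
ee_pos: [0.4515, -0.2381, 0.2148]
tool_rot: [[0.422, 0.907, 0.0], [0.907, -0.422, -0.0], [-0.0, 0.0, -1.0]]
contact_force: [0.1, -0.9, 0.5]
width: 0.0852
gripper_force: 0.0
```

```bash
python3 two.py; python3 t.py .4475,-.2522,.104
```

```text
top blue [625.3  15. ] 27.4 err -0.1 0.4
top green [608.8 -68.8] 26.7 err -0.1 0.1
top yellow [641.5  98. ] 26.7 err -0.1 0.1
wand top 25 [ 0.4513 -0.2449  0.1573]
scene blue [626.4  12.3] 28.2 err 1.5 -2.0
scene green [610.2 -69.4] 27.5 err 1.4 -0.2
scene yellow [642.2  97.8] 28.5 err 0.6 0.0
wand top 97 [ 0.453  -0.2507  0.1577]
t 41.85 [ 0.4515 -0.238   0.2146] yaw -24.99 tilt [ 0.0002 -0.0001] F [0.2 0.7 0.2] w 0.08542279029376033
[ 0.4475 -0.2522  0.104 ] [-0.729  0.118  5.532]
```

>>> apply_moves(
  commands=[
    [-0.73,0.12,0,0,0,0,0],
    [0,0,1,0,0,0,0],
    [0,0,1,0,0,0,0],
    [0,0,1,0,0,0,0],
    [0,0,1,0,0,0,0],
    [0,0,1,0,0,0,0],
    [0,0,0.5,0,0,0,0],
    [0,0,0,0,0,0,0],
  ],
)

```text
t: 42.65
ee_pos: [0.4468, -0.2523, 0.1034]
tool_rot: [[0.425, 0.905, -0.002], [0.905, -0.425, 0.001], [0.0, -0.002, -1.0]]
contact_force: [0.1, 0.4, -0.3]
width: 0.0851
gripper_force: 0.0
```

>>> apply_moves(
  commands=[
    [0,0,0,0,0,0,0.95],
    [0,0,0,0,0,0,0.95],
    [0,0,0,0,0,0,0.95],
    [0,0,0,0,0,0,0.95],
    [0,0,0,0,0,0,0.95],
    [0,0,0,0,0,0,0.95],
    [0,0,0,0,0,0,0.95],
    [0,0,0,0,0,0,0.95],
  ],
  force=60,
)

```text
t: 43.45
ee_pos: [0.4476, -0.2525, 0.105]
tool_rot: [[0.425, 0.905, 0.001], [0.905, -0.425, -0.001], [-0.0, 0.001, -1.0]]
contact_force: [-0.9, 1.0, 6.0]
width: 0.0196
gripper_force: 58.5
```

```bash
python3 t.py .4475,-.2522,.104
```

```text
t 43.45 [ 0.4476 -0.2525  0.105 ] yaw -25.16 tilt [ 0.0007 -0.0006] F [-0.9  1.   6. ] w 0.019559316719299925
[ 0.4475 -0.2522  0.104 ] [ 0.009 -0.011  0.049]
```

>>> apply_moves(
  commands=[
    [0,0,-0.4,0,0,0,0.95],
    [0,0,-0.8,0,0,0,0.95],
    [0,0,-1,0,0,0,0.95],
    [0,0,-1,0,0,0,0.95],
    [0,0,-1,0,0,0,0.95],
    [0,0,-1,0,0,0,0.95],
    [0,0,-1,0,0,0,0.95],
    [0,0,-1,0,0,0,0.95],
  ],
)

```text
t: 44.25
ee_pos: [0.4472, -0.2521, 0.2496]
tool_rot: [[0.425, 0.905, -0.0], [0.905, -0.425, 0.0], [0.0, -0.0, -1.0]]
contact_force: [0.8, -0.1, -1.2]
width: 0.0192
gripper_force: 58.6
```

>>> apply_moves(
  commands=[
    [0,0,-1,0,0,0,0.95],
    [0,0,0,0,0,0,0.95],
  ],
)

```text
t: 44.45
ee_pos: [0.448, -0.2528, 0.271]
tool_rot: [[0.425, 0.905, 0.003], [0.905, -0.425, -0.002], [-0.001, 0.004, -1.0]]
contact_force: [0.5, -0.2, -1.2]
width: 0.0193
gripper_force: 58.8
```

```bash
python3 two.py|grep -v wand; python3 t.py .6418,.0979,.265 .6092,-.0688,.265 .6256,.0146,.265 .5525,-.2798,.265 .4475,-.2522,.265
```

```text
top blue [625.2  14.6] 27.2 err -0.1 0.0
top green [608.8 -68.8] 26.6 err -0.2 0.1
top yellow [642.   98.4] 27.3 err 0.3 0.5
scene blue [625.9  14.1] 27.7 err 0.6 -0.4
scene green [609.7 -68.9] 28.0 err 0.7 0.2
scene yellow [642.2  97.7] 28.7 err 0.6 -0.1
t 44.55 [ 0.4474 -0.2523  0.2682] yaw -25.16 tilt [ 0.0001 -0.0001] F [-0.1  0.4 -1.5] w 0.018916560026316285
[0.6418 0.0979 0.265 ] [19.981  1.356  0.16 ]
[ 0.6092 -0.0688  0.265 ] [-8.237e+00  2.068e+00  1.000e-03]
[0.6256 0.0146 0.265 ] [ 4.123 -1.031 -0.   ]
[ 0.5525 -0.2798  0.265 ] [-1.4877e+01  2.9500e+00  1.0000e-03]
[ 0.4475 -0.2522  0.265 ] [-0.983 -5.339 -0.   ]
```

>>> apply_moves(
  commands=[
    [0.5,0.06,0,0,0,0,0.95],
    [0.97,0.06,0,0,0,0,0.95],
    [0.97,0.06,0,0,0,0,0.95],
    [0.97,0.06,0,0,0,0,0.95],
    [0.97,0.06,0,0,0,0,0.95],
    [0.97,0.06,0,0,0,0,0.95],
    [0.97,0.06,0,0,0,0,0.95],
    [0.97,0.06,0,0,0,0,0.95],
  ],
)

```text
t: 45.35
ee_pos: [0.5182, -0.1229, 0.2673]
tool_rot: [[0.425, 0.905, -0.002], [0.905, -0.425, 0.001], [0.0, -0.002, -1.0]]
contact_force: [0.6, -0.5, -1.5]
width: 0.0192
gripper_force: 58.7
```

>>> apply_moves(
  commands=[
    [0.97,0.06,0,0,0,0,0.95],
    [0.97,0.06,0,0,0,0,0.95],
    [0.97,0.06,0,0,0,0,0.95],
    [0.97,0.06,0,0,0,0,0.95],
    [0.97,0.06,0,0,0,0,0.95],
    [0.97,0.06,0,0,0,0,0.95],
    [0.97,0.06,0,0,0,0,0.95],
    [0.97,0.06,0,0,0,0,0.95],
  ],
)

```text
t: 46.15
ee_pos: [0.5927, 0.0135, 0.2672]
tool_rot: [[0.425, 0.905, -0.002], [0.905, -0.425, 0.0], [-0.0, -0.002, -1.0]]
contact_force: [-0.0, -0.9, -0.5]
width: 0.0193
gripper_force: 58.8
```

>>> apply_moves(
  commands=[
    [0.97,0.1,0,0,0,0,0.95],
    [0.97,0.1,0,0,0,0,0.95],
    [0.97,0.1,0,0,0,0,0.95],
    [0.97,0.1,0,0,0,0,0.95],
    [0.95,0,0,0,0,0,0.95],
    [0,0,0,0,0,0,0.95],
    [0,0,0,0,0,0,0.95],
  ],
)

```text
t: 46.85
ee_pos: [0.641, 0.0967, 0.2675]
tool_rot: [[0.424, 0.906, -0.002], [0.906, -0.424, -0.0], [-0.001, -0.001, -1.0]]
contact_force: [0.1, -0.4, -1.3]
width: 0.0193
gripper_force: 58.7
```

```bash
python3 t.py .6418,.0979,.222
```

```text
t 46.85 [0.641  0.0967 0.2675] yaw -25.11 tilt [-0.0015 -0.0002] F [ 0.1 -0.4 -1.3] w 0.019264458821237583
[0.6418 0.0979 0.222 ] [0.074 0.014 2.276]
```

>>> apply_moves(
  commands=[
    [0.07,0,0.7,0,0,0,0.95],
    [0,0,0.7,0,0,0,0.95],
    [0,0,0.4,0,0,0,0.95],
    [0,0,0.2,0,0,0,0.95],
    [0,0,0.12,0,0,0,0.95],
    [0,0,0.1,0,0,0,0.95],
    [0,0,0,0,0,0,0.95],
    [0,0,0,0,0,0,0.95],
  ],
)

```text
t: 47.65
ee_pos: [0.6418, 0.0971, 0.2246]
tool_rot: [[0.425, 0.905, 0.001], [0.905, -0.425, -0.0], [0.0, 0.001, -1.0]]
contact_force: [-1.5, -1.0, 0.9]
width: 0.0193
gripper_force: 59.0
```

>>> apply_moves(
  commands=[
    [0,0,0.08,0,0,0,0.95],
    [0,0,0,0,0,0,0.95],
    [0,0,0,0,0,0,0.95],
    [0,0,0,0,0,0,0.95],
    [0,0,0,0,0,0,0.95],
    [0,0,0,0,0,0,0.95],
    [0,0,0,0,0,0,0.95],
    [0,0,0,0,0,0,0.95],
  ],
)

```text
t: 48.45
ee_pos: [0.6417, 0.0972, 0.2225]
tool_rot: [[0.425, 0.905, 0.0], [0.905, -0.425, -0.0], [0.0, 0.0, -1.0]]
contact_force: [0.1, -1.1, 1.2]
width: 0.0194
gripper_force: 59.0
```

>>> apply_moves(
  commands=[
    [0,0,0,0,0,0,0.95],
    [0,0,0,0,0,0,0.95],
    [0,0,0,0,0,0,0.95],
    [0,0,0,0,0,0,0.95],
    [0,0,0,0,0,0,0.95],
  ],
)

```text
t: 48.95
ee_pos: [0.6417, 0.0972, 0.2225]
tool_rot: [[0.425, 0.905, 0.0], [0.905, -0.425, -0.0], [-0.0, 0.0, -1.0]]
contact_force: [-0.0, -1.1, 0.8]
width: 0.0196
gripper_force: 59.0
```

>>> apply_moves(
  commands=[
    [0,0,-0.3,0,0,0,0.95],
    [0,0,-0.6,0,0,0,0.95],
    [0,0,-1,0,0,0,0.95],
    [0,0,-0.4,0,0,0,0.95],
    [0,0,0,0,0,0,0.95],
  ],
)

```text
t: 49.45
ee_pos: [0.6422, 0.0974, 0.2701]
tool_rot: [[0.425, 0.905, 0.003], [0.905, -0.425, 0.0], [0.001, 0.002, -1.0]]
contact_force: [0.5, 0.0, -0.8]
width: 0.0191
gripper_force: 58.8
```

```bash
python3 two.py|grep -v wand; python3 t.py .6092,-.0688,.265
```

```text
top blue [625.7  10. ] 26.3 err 1.3 -4.5
top green [609.3 -67.9] 27.0 err 0.2 1.0
t 49.5 [0.6419 0.0973 0.2689] yaw -25.16 tilt [0.001  0.0001] F [-0.4 -0.3 -1.9] w 0.019604378353815448
[ 0.6092 -0.0688  0.265 ] [-8.215  2.051  0.192]Traceback (most recent call last):
  File "two.py", line 9, in <module>
    h=cv2.convexHull(p.astype(np.float32)*1000);ci=cv2.minEnclosingCircle(h);e=np.array(ci[0])/1000-P['b'+c]
                                                   ~~~~~~~~~~~~~~~~~~~~~~^^^
cv2.error: OpenCV(4.12.0) /io/opencv/modules/imgproc/src/shapedescr.cpp:201: error: (-215:Assertion failed) count >= 0 && (depth == CV_32F || depth == CV_32S) in function 'minEnclosingCircle'
```

>>> apply_moves(
  commands=[
    [-0.5,0.2,0,0,0,0,0.95],
    [-0.97,0.23,0,0,0,0,0.95],
    [-0.97,0.23,0,0,0,0,0.95],
    [-0.97,0.23,0,0,0,0,0.95],
    [-0.97,0.23,0,0,0,0,0.95],
    [-0.97,0.23,0,0,0,0,0.95],
    [-0.97,0.23,0,0,0,0,0.95],
    [-0.97,0.23,0,0,0,0,0.95],
  ],
)

```text
t: 50.3
ee_pos: [0.6117, -0.0515, 0.2676]
tool_rot: [[0.425, 0.905, -0.001], [0.905, -0.425, 0.0], [-0.001, -0.001, -1.0]]
contact_force: [-0.4, 0.1, -0.8]
width: 0.019
gripper_force: 58.8
```

>>> apply_moves(
  commands=[
    [-0.92,0.24,0,0,0,0,0.95],
    [0,0,0,0,0,0,0.95],
    [0,0,0,0,0,0,0.95],
  ],
)

```text
t: 50.6
ee_pos: [0.6086, -0.0694, 0.2679]
tool_rot: [[0.426, 0.905, -0.001], [0.905, -0.426, 0.0], [-0.0, -0.001, -1.0]]
contact_force: [0.3, 0.8, -0.9]
width: 0.0197
gripper_force: 58.8
```

```bash
sed -i "s/^        h=cv2/        if len(p)<40: continue\n        h=cv2/" two.py; python3 two.py|grep -v wand; python3 t.py .6092,-.0688,.2215
```

```text
top blue [626.2  17.7] 26.6 err 0.3 3.2
top yellow [641.9  97.9] 26.9 err 0.2 0.0
scene blue [626.3  13.2] 27.8 err 1.2 -1.2
scene green [610.3 -69.6] 28.4 err 1.5 -0.4
scene yellow [642.2  97.5] 28.4 err 0.6 -0.3
t 50.7 [ 0.6089 -0.0685  0.2681] yaw -25.15 tilt [-0.0006  0.0003] F [-0.5  0.2 -1.6] w 0.018950202663633498
[ 0.6092 -0.0688  0.2215] [-0.008  0.023  2.33 ]
```

>>> apply_moves(
  commands=[
    [0,0.02,0.7,0,0,0,0.95],
    [0,0,0.7,0,0,0,0.95],
    [0,0,0.4,0,0,0,0.95],
    [0,0,0.25,0,0,0,0.95],
    [0,0,0.16,0,0,0,0.95],
    [0,0,0.1,0,0,0,0.95],
    [0,0,0,0,0,0,0.95],
    [0,0,0,0,0,0,0.95],
  ],
)

```text
t: 51.5
ee_pos: [0.6095, -0.0689, 0.2228]
tool_rot: [[0.425, 0.905, 0.001], [0.905, -0.425, -0.0], [0.0, 0.001, -1.0]]
contact_force: [-0.9, 0.8, 2.0]
width: 0.0195
gripper_force: 59.0
```

>>> apply_moves(
  commands=[
    [0,0,0.02,0,0,0,0.95],
    [0,0,0,0,0,0,0.95],
    [0,0,0,0,0,0,0.95],
    [0,0,0,0,0,0,0.95],
    [0,0,0,0,0,0,0.95],
    [0,0,0,0,0,0,0.95],
    [0,0,0,0,0,0,0.95],
    [0,0,0,0,0,0,0.95],
  ],
)

```text
t: 52.3
ee_pos: [0.6094, -0.069, 0.2219]
tool_rot: [[0.425, 0.905, 0.0], [0.905, -0.425, 0.0], [0.0, 0.0, -1.0]]
contact_force: [0.0, 1.0, 2.3]
width: 0.0194
gripper_force: 59.1
```

>>> apply_moves(
  commands=[
    [0,0,0,0,0,0,0.95],
    [0,0,0,0,0,0,0.95],
    [0,0,0,0,0,0,0.95],
    [0,0,0,0,0,0,0.95],
    [0,0,0,0,0,0,0.95],
  ],
)

```text
t: 52.8
ee_pos: [0.6093, -0.069, 0.2219]
tool_rot: [[0.425, 0.905, 0.0], [0.905, -0.425, 0.0], [0.0, 0.0, -1.0]]
contact_force: [-1.1, 0.8, 1.4]
width: 0.0197
gripper_force: 59.1
```

>>> apply_moves(
  commands=[
    [0,0,-0.3,0,0,0,0.95],
    [0,0,-0.6,0,0,0,0.95],
    [0,0,-1,0,0,0,0.95],
    [0,0,-0.4,0,0,0,0.95],
    [0,0,0,0,0,0,0.95],
  ],
)

```text
t: 53.3
ee_pos: [0.6099, -0.0692, 0.2694]
tool_rot: [[0.425, 0.905, 0.003], [0.905, -0.425, -0.001], [0.0, 0.003, -1.0]]
contact_force: [-0.2, -0.5, -1.2]
width: 0.0195
gripper_force: 58.8
```

```bash
python3 two.py|grep -v wand; python3 t.py .6256,.0146,.265
```

```text
top blue [626.2  17.7] 26.5 err 0.3 3.2
top yellow [641.5  97.9] 26.6 err -0.1 -0.0
scene blue [625.8  13.9] 28.1 err 0.7 -0.6
scene green [608.9 -69.8] 28.8 err 0.2 -0.9
scene yellow [642.7  97.7] 28.3 err 1.0 -0.0
t 53.4 [ 0.6093 -0.069   0.2676] yaw -25.17 tilt [-0.0002 -0.0001] F [-0.5  0.2 -1.6] w 0.019117638831654096
[0.6256 0.0146 0.265 ] [ 4.131 -1.04   0.127]
```

>>> apply_moves(
  commands=[
    [0.5,-0.1,0,0,0,0,0.95],
    [0.95,-0.24,0,0,0,0,0.95],
    [0.95,-0.24,0,0,0,0,0.95],
    [0.95,-0.24,0,0,0,0,0.95],
    [0.78,-0.22,0,0,0,0,0.95],
    [0,0,0,0,0,0,0.95],
    [0,0,0,0,0,0,0.95],
  ],
)

```text
t: 54.1
ee_pos: [0.6256, 0.0151, 0.2675]
tool_rot: [[0.424, 0.906, -0.001], [0.906, -0.424, -0.0], [-0.0, -0.001, -1.0]]
contact_force: [-0.1, -0.4, -0.8]
width: 0.0192
gripper_force: 58.8
```

```bash
python3 two.py|grep -v wand; python3 t.py .6256,.0146,.2215
```

```text
scene blue [626.5  14.7] 28.0 err 1.2 0.3
scene green [609.3 -68.9] 27.9 err 0.3 0.1
scene yellow [642.6  97.2] 28.0 err 1.1 -0.5
t 54.2 [0.6256 0.0143 0.2677] yaw -25.18 tilt [-0.0003 -0.0002] F [ 0.  -1.1 -2.6] w 0.018988144207941315
[0.6256 0.0146 0.2215] [ 0.015 -0.004  2.31 ]
```

>>> apply_moves(
  commands=[
    [0,0,0.7,0,0,0,0.95],
    [0,0,0.7,0,0,0,0.95],
    [0,0,0.4,0,0,0,0.95],
    [0,0,0.25,0,0,0,0.95],
    [0,0,0.16,0,0,0,0.95],
    [0,0,0.1,0,0,0,0.95],
    [0,0,0,0,0,0,0.95],
    [0,0,0,0,0,0,0.95],
  ],
)

```text
t: 55.0
ee_pos: [0.6257, 0.0145, 0.2223]
tool_rot: [[0.425, 0.905, 0.001], [0.905, -0.425, -0.0], [0.0, 0.001, -1.0]]
contact_force: [-1.0, -0.3, 1.8]
width: 0.0193
gripper_force: 59.1
```

>>> apply_moves(
  commands=[
    [0,0,0.02,0,0,0,0.95],
    [0,0,0,0,0,0,0.95],
    [0,0,0,0,0,0,0.95],
    [0,0,0,0,0,0,0.95],
    [0,0,0,0,0,0,0.95],
    [0,0,0,0,0,0,0.95],
    [0,0,0,0,0,0,0.95],
    [0,0,0,0,0,0,0.95],
  ],
)

```text
t: 55.8
ee_pos: [0.6257, 0.0146, 0.2213]
tool_rot: [[0.425, 0.905, 0.0], [0.905, -0.425, -0.0], [-0.0, 0.0, -1.0]]
contact_force: [-1.3, -2.0, 1.8]
width: 0.0195
gripper_force: 59.2
```

>>> apply_moves(
  commands=[
    [0,0,0,0,0,0,0.95],
    [0,0,0,0,0,0,0.95],
    [0,0,0,0,0,0,0.95],
    [0,0,0,0,0,0,0.95],
    [0,0,0,0,0,0,0.95],
  ],
)

```text
t: 56.3
ee_pos: [0.6257, 0.0147, 0.2213]
tool_rot: [[0.425, 0.905, 0.0], [0.905, -0.425, 0.0], [0.0, 0.0, -1.0]]
contact_force: [-0.6, -1.9, 2.0]
width: 0.0193
gripper_force: 59.2
```

>>> apply_moves(
  commands=[
    [0,0,-0.3,0,0,0,0.95],
    [0,0,-0.6,0,0,0,0.95],
    [0,0,-1,0,0,0,0.95],
    [0,0,-0.4,0,0,0,0.95],
    [0,0,0,0,0,0,0.95],
  ],
)

```text
t: 56.8
ee_pos: [0.6262, 0.0147, 0.2688]
tool_rot: [[0.425, 0.905, 0.003], [0.905, -0.425, -0.0], [0.001, 0.002, -1.0]]
contact_force: [0.3, -0.4, -0.6]
width: 0.0194
gripper_force: 58.8
```

```bash
python3 two.py|grep -v wand; python3 t.py .5525,-.2798,.265
```

```text
scene blue [626.5  14.1] 28.5 err 1.3 -0.2
scene green [610.  -69.6] 28.2 err 1.2 -0.5
scene yellow [643.1  97.2] 29.0 err 1.5 -0.4
t 56.9 [0.6256 0.0147 0.2669] yaw -25.16 tilt [-0.0002  0.0002] F [-0.  -0.2 -1.6] w 0.019158983229414592
[ 0.5525 -0.2798  0.265 ] [-14.882   2.953   0.094]
```

>>> apply_moves(
  commands=[
    [-0.5,0.1,0,0,0,0,0.95],
    [-0.97,0.19,0,0,0,0,0.95],
    [-0.97,0.19,0,0,0,0,0.95],
    [-0.97,0.19,0,0,0,0,0.95],
    [-0.97,0.19,0,0,0,0,0.95],
    [-0.97,0.19,0,0,0,0,0.95],
    [-0.97,0.19,0,0,0,0,0.95],
    [-0.97,0.19,0,0,0,0,0.95],
  ],
)

```text
t: 57.7
ee_pos: [0.5887, -0.1308, 0.2665]
tool_rot: [[0.426, 0.905, -0.001], [0.905, -0.426, 0.0], [-0.0, -0.001, -1.0]]
contact_force: [0.2, -0.2, -1.6]
width: 0.0189
gripper_force: 58.8
```

>>> apply_moves(
  commands=[
    [-0.97,0.19,0,0,0,0,0.95],
    [-0.97,0.19,0,0,0,0,0.95],
    [-0.97,0.19,0,0,0,0,0.95],
    [-0.97,0.19,0,0,0,0,0.95],
    [-0.97,0.19,0,0,0,0,0.95],
    [-0.97,0.19,0,0,0,0,0.95],
    [-0.97,0.19,0,0,0,0,0.95],
    [-0.8,0.19,0,0,0,0,0.95],
  ],
)

```text
t: 58.5
ee_pos: [0.5516, -0.2812, 0.2665]
tool_rot: [[0.426, 0.905, -0.001], [0.905, -0.426, 0.001], [0.0, -0.001, -1.0]]
contact_force: [-0.2, 0.2, -1.6]
width: 0.0192
gripper_force: 58.8
```

>>> apply_moves(
  commands=[
    [0,0,1,0,0,0,0.95],
    [0,0,1,0,0,0,0.95],
    [0,0,1,0,0,0,0.95],
    [0,0,1,0,0,0,0.95],
    [0,0,1,0,0,0,0.95],
    [0,0,1,0,0,0,0.95],
    [0,0,0.5,0,0,0,0.95],
    [0,0,0,0,0,0,0.95],
  ],
)

```text
t: 59.3
ee_pos: [0.5517, -0.2796, 0.1357]
tool_rot: [[0.425, 0.905, -0.002], [0.905, -0.425, 0.002], [0.0, -0.003, -1.0]]
contact_force: [0.2, -0.3, -1.4]
width: 0.0194
gripper_force: 58.8
```

```bash
python3 t.py .5525,-.2798,.115
```

```text
t 59.3 [ 0.5517 -0.2796  0.1357] yaw -25.17 tilt [-0.0024  0.0017] F [ 0.2 -0.3 -1.4] w 0.019444321285131953
[ 0.5525 -0.2798  0.115 ] [0.009 0.044 1.037]
```

>>> apply_moves(
  commands=[
    [0,0.04,0.5,0,0,0,0.95],
    [0,0,0.2,0,0,0,0.95],
    [0,0,0.15,0,0,0,0.95],
    [0,0,0.05,0,0,0,0.95],
    [0,0,0,0,0,0,0.95],
    [0,0,0,0,0,0,0.95],
  ],
)

```text
t: 59.9
ee_pos: [0.5533, -0.2802, 0.1197]
tool_rot: [[0.425, 0.905, 0.001], [0.905, -0.425, -0.0], [-0.0, 0.001, -1.0]]
contact_force: [-0.9, 0.8, 0.1]
width: 0.0192
gripper_force: 59.0
```

>>> apply_moves(
  commands=[
    [0,0,0.12,0,0,0,0.95],
    [0,0,0.09,0,0,0,0.95],
    [0,0,0,0,0,0,0.95],
    [0,0,0,0,0,0,0.95],
    [0,0,0,0,0,0,0.95],
    [0,0,0,0,0,0,0.95],
    [0,0,0,0,0,0,0.95],
    [0,0,0,0,0,0,0.95],
  ],
)

```text
t: 60.7
ee_pos: [0.5533, -0.2802, 0.1152]
tool_rot: [[0.425, 0.905, 0.0], [0.905, -0.425, -0.0], [-0.0, 0.0, -1.0]]
contact_force: [0.9, -0.4, 1.8]
width: 0.0192
gripper_force: 59.2
```

>>> apply_moves(
  commands=[
    [0,0,0,0,0,0,0.95],
    [0,0,0,0,0,0,0.95],
    [0,0,0,0,0,0,0.95],
    [0,0,0,0,0,0,0.95],
    [0,0,0,0,0,0,0.95],
    [0,0,0,0,0,0,0.95],
    [0,0,0,0,0,0,0.95],
  ],
)

```text
t: 61.4
ee_pos: [0.5532, -0.2802, 0.1151]
tool_rot: [[0.425, 0.905, 0.0], [0.905, -0.425, -0.0], [-0.0, 0.0, -1.0]]
contact_force: [1.4, -0.6, 2.8]
width: 0.0195
gripper_force: 59.1
```

>>> apply_moves(
  commands=[
    [0,0,-0.4,0,0,0,0.95],
    [0,0,-1,0,0,0,0.95],
    [0,0,-1,0,0,0,0.95],
    [0,0,-1,0,0,0,0.95],
    [0,0,-1,0,0,0,0.95],
    [0,0,0,0,0,0,0.95],
    [0,0,0,0,0,0,0.95],
  ],
)

```text
t: 62.1
ee_pos: [0.553, -0.28, 0.2026]
tool_rot: [[0.425, 0.905, -0.0], [0.905, -0.425, 0.0], [0.0, -0.0, -1.0]]
contact_force: [0.5, 0.5, -1.2]
width: 0.0197
gripper_force: 59.0
```

```bash
python3 two.py|grep -v wand; python3 t.py .4475,-.2522,.2
```

```text
top blue [624.9  14.4] 26.9 err -0.4 -0.2
top green [608.6 -68.2] 26.7 err -0.4 0.7
top yellow [641.9  98.3] 27.1 err 0.2 0.4
scene blue [625.6  13.8] 27.5 err 0.4 -0.8
scene green [609.1 -68.2] 28.2 err 0.0 0.7
scene yellow [642.9  96.9] 27.6 err 1.4 -0.7
t 62.2 [ 0.5527 -0.2798  0.2017] yaw -25.17 tilt [-0.0018  0.0013] F [ 1.3 -0.1 -1. ] w 0.019104066396764964
[ 0.4475 -0.2522  0.2   ] [-0.989 -5.346  0.097]
```

>>> apply_moves(
  commands=[
    [-0.17,-0.7,0,0,0,0,0.95],
    [-0.17,-1,0,0,0,0,0.95],
    [-0.17,-1,0,0,0,0,0.95],
    [-0.17,-1,0,0,0,0,0.95],
    [-0.17,-1,0,0,0,0,0.95],
    [-0.14,-0.65,0,0,0,0,0.95],
    [0,0,0,0,0,0,0.95],
    [0,0,0,0,0,0,0.95],
  ],
)

```text
t: 63.0
ee_pos: [0.4482, -0.2528, 0.2029]
tool_rot: [[0.426, 0.905, 0.0], [0.905, -0.426, -0.0], [0.0, 0.0, -1.0]]
contact_force: [-0.2, -0.8, -1.0]
width: 0.0195
gripper_force: 59.0
```

```bash
python3 t.py .4472,-.2521,.105
```

```text
t 63.0 [ 0.4482 -0.2528  0.2029] yaw -25.18 tilt [ 0.0002 -0.0001] F [-0.2 -0.8 -1. ] w 0.01947105844226823
[ 0.4472 -0.2521  0.105 ] [ 0.01  -0.061  4.897]
```

>>> apply_moves(
  commands=[
    [0.01,-0.05,0.7,0,0,0,0.95],
    [0,0,1,0,0,0,0.95],
    [0,0,1,0,0,0,0.95],
    [0,0,1,0,0,0,0.95],
    [0,0,0.8,0,0,0,0.95],
    [0,0,0.3,0,0,0,0.95],
    [0,0,0,0,0,0,0.95],
    [0,0,0,0,0,0,0.95],
  ],
)

```text
t: 63.8
ee_pos: [0.4477, -0.2523, 0.1075]
tool_rot: [[0.425, 0.905, 0.0], [0.905, -0.425, -0.0], [-0.0, 0.001, -1.0]]
contact_force: [-0.3, -0.3, -1.4]
width: 0.0192
gripper_force: 58.9
```

>>> apply_moves(
  commands=[
    [0,0,0.04,0,0,0,0.95],
    [0,0,0.03,0,0,0,0.95],
    [0,0,0,0,0,0,0.95],
    [0,0,0,0,0,0,0.95],
  ],
)

```text
t: 64.2
ee_pos: [0.4472, -0.252, 0.1059]
tool_rot: [[0.425, 0.905, 0.0], [0.905, -0.425, -0.0], [-0.0, 0.0, -1.0]]
contact_force: [-0.4, 0.1, -0.9]
width: 0.0192
gripper_force: 58.9
```

>>> apply_moves(
  commands=[
    [0,0,0.05,0,0,0,0.95],
    [0,0,0,0,0,0,0.95],
    [0,0,0,0,0,0,0],
    [0,0,0,0,0,0,0],
    [0,0,0,0,0,0,0],
    [0,0,0,0,0,0,0],
    [0,0,0,0,0,0,0],
    [0,0,-0.5,0,0,0,0],
  ],
)

```text
t: 65.0
ee_pos: [0.4466, -0.2515, 0.114]
tool_rot: [[0.425, 0.905, -0.002], [0.905, -0.425, 0.001], [0.001, -0.002, -1.0]]
contact_force: [-0.4, 0.1, -1.1]
width: 0.0855
gripper_force: 0.0
```

>>> apply_moves(
  commands=[
    [0,0,-1,0,0,0,0],
    [0,0,-1,0,0,0,0],
    [0,0,-1,0,0,0,0],
    [0,0,-1,0,0,0,0],
    [0,0,-1,0,0,0,0],
    [0,0,-1,0,0,0,0],
    [0,0,0,0,0,0,0],
    [0,0,0,0,0,0,0],
  ],
)

```text
t: 65.8
ee_pos: [0.4472, -0.252, 0.2352]
tool_rot: [[0.425, 0.905, 0.001], [0.905, -0.425, -0.001], [-0.0, 0.001, -1.0]]
contact_force: [0.4, 0.3, 0.1]
width: 0.0852
gripper_force: 0.0
```

```bash
python3 two.py
```

```text
top blue [625.1  14.7] 27.1 err -0.2 0.1
top green [608.8 -68.1] 26.9 err -0.3 0.7
top yellow [641.5  98.4] 27.0 err -0.2 0.5
wand top 87 [ 0.4464 -0.2493  0.1605]
scene blue [626.1  14.6] 28.2 err 0.8 0.1
scene green [609.6 -68.7] 27.8 err 0.6 0.3
scene yellow [642.3  96.4] 28.6 err 0.9 -1.3
wand top 95 [ 0.4529 -0.2507  0.1577]
```

View pics/two_scene.png

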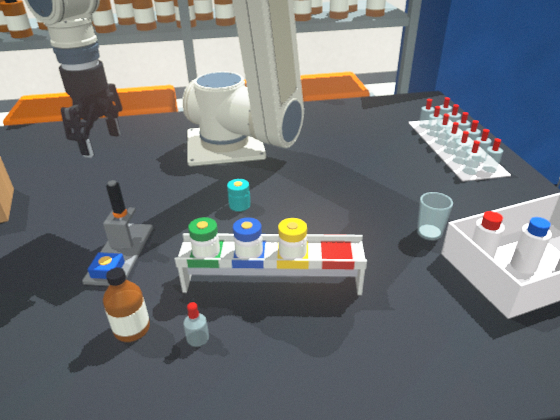

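The wand is back in its fork (117,200), and green (204,238), blue (247,238) and yellow (293,238) are in their bays. The gripper is clear of everything and the bystanders are unmoved, so I'm handing in.

```bash
python3 -c "
from bench import manip;print(manip.hand_in())"
```

```text
the job is handed in; nothing more can be done
None
```

The job is handed in at about 66 s: the yellow, green and blue jars stand in their bays (no red jar on the bench), each was read in order between one sign-on and one sign-off, and the wand hangs in its fork; blue was knocked aside after sign-on, so I hung up the wand, put blue back and carried on without signing on again.

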